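Hang a test coupon on the immersion stand and wind it down to the beaker

ROBOT

A 7-joint arm with a two-finger parallel gripper is mounted at the origin on a cart in front of the work surface, level with it; the furniture and walls round the work are solid. World frame = base frame: x ahead of the robot, y to its left, z up, the work surface at z = 0. Lengths are in m, angles in rad, forces in N, time in s.
With the tool pointing down it reaches from about 0.425 to 0.95 m from the base axis. Payload 4.7 kg.
Tool frame: the origin (TCP) lies midway between the tips of the shut fingers; the grasp point (between the pads) lies 19 mm behind it; z points along the fingers, y is the direction in which the jaws open and shut (so a half turn about z gives the same grasp; the last joint's range is limited). The gripper opens to 87 mm and grips with 3 to 60 N. Pads are 19 mm wide; open, the fingers measure 117 mm over their backs; the gripper's body (75 mm by 190 mm) begins 51 mm behind the grasp point.
Start: joints at [-1.311, 0.469, -0.049, 1.532, 0.024, 1.141, -0.082], TCP at [0.192, 0.647, 0.194] pointing down, gripper open.
Joint ranges: [-2.59, 2.59], [-0.33, 1.99], [-1.39, 1.29], [0.1, 2.45], [-1.04, 4.18], [0.21, 1.99], [-2.66, 2.66]. Speed limits (rad/s): [2.57, 2.57, 3.14, 3.14, 3.14, 3.14, 3.14].

INTERFACE

Orientations are given as [roll, pitch, yaw] about the fixed x, y, z axes, in that order (R = Rz(yaw) Ry(pitch) Rx(roll)).
In Python, from workcell import status, eyes, order, spotter gives the robot as it stands. The module is installed in compiled form; this text tells all that it offers.
- The arm moves only by the tool servo_tool, never from a script. Its argument "rows" is a list of rows, each a list of 4 numbers: the shift along the tool's x, y, z in mm, then the turn about the tool's z in rad. In form: [[dx, dy, dz, yaw], ...]. A call has 1 to 12 rows; each row shifts and turns the commanded pose from where the row before left it, along the tool's axes as they then stand; what a row does not reach is not made up. A row lasts 1/10 s, in which the tool goes at most 50 mm and 8.59 degrees, less where a joint would pass 70% of its speed; a pose out of reach is approached as far as the arm can. A call with a gripper value outside its range is refused whole. "gripper" is the finger opening in mm, from 0 to 87, set as the call begins (left out, the last holds). The fingers move at their own pace and stop on an object; "grip_force" is the grip in N (left out, the last holds). Time passes only in rows, so rows that do not move let the fingers close. It gives the time, the measured TCP pose, the force and the opening at its end, in the units of the state.
- status.observe(): the state, without advancing time (a new reading comes with each control period).
- eyes.camera(name): name is "scene" or "top" or "wrist"; returns the picture (384x512x3 uint8, red, green, blue); there is no depth.
- eyes.camera_info(name): a dict with "fovy" (degrees; the focal length in pixels is half the picture's height over the tangent of half this angle, whatever the lens; pixels are square), "cx", "cy" (the principal point, pixels), "extrinsics" (4x4, takes a point from camera to world coordinates). Camera axes: x right, y down, z forward; pixel columns grow to the right and rows downward; lengths in m; the calibration is good to about 2 mm. A picture is of the moment at which its call begins: read the wrist's pose just before it. camera_info takes no time and is no camera call; for the wrist camera it gives the pose at the moment of the call.
- order.job_done(): hands the job in, once; it reports no verdict.
Trained networks look in the newest picture that a camera, given by its name, has taken for a name from the list of things; names that differ only in an ending like _2 or _b are one class to them, and where a whole thing is asked for, a point or a joint stands for the part that bears it (a point fixed in the world has none). Each returns a list of dicts, best first, with "score" (0 to 1); they miss things now and then, are a little off and sometimes report something else, mostly with a low value. They report only what shows in the picture. A call takes as long as a camera call. They do not tell look-alikes from the thing itself.
- spotter.trace(camera, name): "mask" (384x512 bool, what is visible of it).
- spotter.landmark_of(camera, name): "at" ([x, y, z] in m, in the coordinates of the camera as it stood for that picture, good to about 4 mm: a listed point, or the origin of a listed thing).
The state is a dict: "time_s": time; "joint_pos": joint angles; "joint_velocities": joint speeds; "effort": joint torques, N m; "eef_pos": TCP position; "eef_rot": TCP orientation; "ft_force": force on the tool from outside, world axes, zero at the start; "wrist_torque": the same for the moment, N m; "gripper_width": finger opening in m.
Only numpy, scipy, OpenCV 4.12 (cv2) and the standard library are available. Lean on these libraries where they do the work, as an engineer would, in place of code of your own. Each camera call takes 0.05 s, during which the arm holds its last target. There are 200 camera calls.

TASK

Set up the immersion test: take the one drilled coupon out of the white block and hang it by its hole on the peg of the stand's arm. Then turn the handwheel on top of the stand clockwise, taking fresh grips as needed, until the coupon's shoulders are level with the rim of the beaker below it, with its narrow end hanging freely inside. Leave the beaker on the stand and the undrilled coupons in the block where they are.

Things in the scene. Friction and masses are not known exactly. Their poses are not given: they have to be found in the camera images.
- coupon: The drilled steel coupon, standing in any one of the block's three slots. Upper body 40 mm wide (y), 55 mm high (z), 4 mm thick (x), with a 17 mm hole through it along x; below it a tongue 28 mm wide, 16 mm long; the 6 mm steps between them are the shoulders. Origin: mid-plate at shoulder height. In the block the shoulders rest on its top, the tongue in the slot. 90 g.
- eye (a point): Centre of the coupon's hole, 42 mm above the shoulders, 13 mm below the coupon's top edge; x is the hole's axis.
- blank_a: An undrilled steel coupon of the same outline, in another slot of the block. Origin and axes as for the drilled one. To be left.
- blank_b: The second undrilled coupon, in the remaining slot. To be left.
- block: Fixed white plastic block 112 (x) x 70 (y) x 34 mm (z) with three slots across it (along y), 36 mm apart along x, 20 mm deep, each 5.8 x 31 mm; a foot 122 x 80 x 8 mm. Origin: centre of its underside.
- stand: Fixed immersion stand, a vertical screw slide: base plate 150 mm wide, 12 mm thick, from x = -210 to +60 mm; two guide rods, a screw and a head block up to 230 mm, the handwheel above it. Origin: on the screw's axis, at worktop height; -x points along its arm, towards the robot. The arm, 16 x 16 mm, reaches from the carriage on the rods to x = -126 mm; the peg is at its front.
- peg (a point): Point on the peg's axis where a coupon should hang, 142 mm in front (-x) of the screw, 16 mm in front of the arm's end face. Peg level along x, 6 mm thick; it ends 20 mm out (-x) from here in a retaining head 10 mm wide, 3 mm long. Rides up and down with the carriage; starts about 170 mm above the worktop. A coupon on it hangs with its shoulders about 47 mm below the peg's axis.
- wheel_top (a point): On the handwheel's axis (vertical), level with its rim's top, 260 mm above the worktop. Black wheel 130 mm across, a dish open upwards: rim 12 mm thick (radius 53 to 65 mm), standing 18 mm above the solid web inside it; hub 30 mm across, 7 mm above the web. The rim can be gripped from above, one finger inside the dish.
- handwheel (a joint): Angle of the handwheel in rad, growing clockwise seen from above. One turn clockwise lowers the carriage with the peg 25 mm (3.98 mm a rad). It stays where it is left; friction about 0.12 N m.
- dip_beaker: Clear glass beaker, 71 mm across, 85 mm high, mouth 66 mm inside, standing loose on the stand's base plate under the peg. Origin: centre of its underside.
- rim (a point): Centre of the beaker's mouth, level with its rim, 85 mm above the beaker's underside.
Not all that is in view belongs to the job. Leave any blue or purple look-alike of the coupon alone.

How it is judged:
On the way:
1. the drilled coupon hangs by its hole on the peg, let go, still above the beaker (x of eye in the frame of peg between -0.0175 and 0.0165 m and y of eye in the frame of peg between -0.005 and 0.005 m and z of eye in the frame of peg between -0.0085 and -0.002 m and z of coupon in the frame of rim above 0.006 m and contact force between the fingers and coupon below 0.1 N), for 0.2 s.
At the end, for the whole second after the job is handed in: The drilled coupon hangs upright (within 0.15 rad) and still by its hole on the peg, its shoulders level with the beaker's rim within 3 mm, the narrow end inside the beaker and not touching the glass; the beaker stands upright and the handwheel is at rest (x of eye in the frame of peg between -0.0175 and 0.0165 m and y of eye in the frame of peg between -0.005 and 0.005 m and z of eye in the frame of peg between -0.0085 and -0.002 m and z of coupon in the frame of rim between -0.003 and 0.003 m and horizontal distance between coupon and rim below 0.025 m and angle between coupon's own z axis and vertical below 0.15 rad and linear speed of coupon below 0.02 m/s and contact force between coupon and dip_beaker below 0.05 N and angle between dip_beaker's own z axis and vertical below 0.05 rad and velocity of joint handwheel between -0.05 and 0.05 rad/s).
It fails at once if the beaker is pushed more than 12 mm or tipped (distance of dip_beaker from where it was at the start of the episode above 0.012 m or angle between dip_beaker's own z axis and vertical above 0.2 rad).
It fails at once if an undrilled coupon is moved more than 12 mm (distance of any of blank_a, blank_b from where it was at the start of the episode above 0.012 m).
It also fails if it takes over 72 s, if anything falls off the work surface, if the arm or the gripper's body presses on something with over 40 N, if the wrist force passes 120 N, or if a joint passes its speed limit or range.

## Working session

There is one attempt and no reset: what is moved stays moved. The work goes in short steps, Python scripts to look and compute and a tool call to move; the robot and the scene stay as the last step left them, time stands still between calls to the robot, and variables do not carry over. Pictures are saved under pics/ and viewed, about 8 in all and at most 12, crops included, and the job is handed in when it is done.

Besides the shell and the picture viewer there is one more tool, called after "Call:" by a JSON object that holds its "api" and its "payload". servo_tool: Moves the arm, as the interface text tells. Its arguments: {"type":"object","properties":{"rows":{"type":"array"},"gripper":{"type":"number"},"grip_force":{"type":"number"}},"required":["rows"]}

```bash
mkdir -p pics; cat > h.py <<'E'
import numpy as np,cv2
from workcell import status,eyes,order,spotter
def snap(c,fn=None):
    i=eyes.camera_info(c); p=eyes.camera(c)
    if fn: cv2.imwrite('pics/'+fn,p[:,:,::-1])
    return p,i
def f(i): return 192/np.tan(np.radians(i['fovy'])/2)
def w(i,a): E=np.array(i['extrinsics']); return E[:3,:3]@np.array(a)+E[:3,3]
def px(i,P):
    E=np.array(i['extrinsics']); c=E[:3,:3].T@(np.array(P)-E[:3,3]); return np.array([i['cx']+f(i)*c[0]/c[2], i['cy']+f(i)*c[1]/c[2]])
def ray(i,u,v):
    E=np.array(i['extrinsics']); d=E[:3,:3]@np.array([(u-i['cx'])/f(i),(v-i['cy'])/f(i),1]); return E[:3,3],d
def onz(i,u,v,z):
    o,d=ray(i,u,v); return o+d*(z-o[2])/d[2]
def lm(c,i,names):
    for n in names:
        for r in spotter.landmark_of(c,n)[:4]:
            P=w(i,r['at']); print(c,n,round(r['score'],2),P.round(4),px(i,P).round(0))
E
python3 - <<'E'
from h import *
s=status.observe();print(s['eef_pos'],s['eef_rot'],s['time_s'])
for c in('scene','top'):
    p,i=snap(c,c+'0.png'); print(c,i['fovy'],np.array(i['extrinsics']).round(3).tolist())
    lm(c,i,['coupon','eye','blank_a','block','stand','peg','wheel_top','dip_beaker','rim'])
a=np.hstack([cv2.imread('pics/scene0.png'),cv2.imread('pics/top0.png')]);
cv2.imwrite('pics/a0.png',cv2.resize(a,(800,300),interpolation=cv2.INTER_AREA))
print(status.observe()['time_s'])
E
```

```text
[0.19206378 0.64643752 0.19319921] [-3.13965530e+00  8.05903430e-05  2.85281278e+00] 0.0
scene 44.75401561929192 [[0.597, -0.613, 0.517, -0.001], [-0.802, -0.455, 0.387, -0.554], [-0.002, -0.646, -0.764, 0.926], [0.0, 0.0, 0.0, 1.0]]
scene coupon 0.81 [ 0.3544 -0.3101  0.0131] [269. 321.]
scene coupon 0.69 [ 0.4698 -0.3952  0.0176] [333. 302.]
scene coupon 0.68 [ 0.463  -0.2861  0.0332] [290. 274.]
scene eye 0.7 [ 0.4703 -0.397   0.0545] [336. 294.]
scene eye 0.6 [ 0.4642 -0.2856  0.076 ] [291. 263.]
scene eye 0.48 [ 0.3566 -0.311   0.0573] [271. 311.]
scene blank_a 0.76 [ 0.4925 -0.2738  0.0264] [292. 264.]
scene blank_a 0.5 [ 0.5256 -0.2674  0.039 ] [299. 249.]
scene block 0.73 [ 0.4919 -0.2699  0.    ] [290. 269.]
scene stand 0.63 [ 0.6351  0.002  -0.005 ] [237. 181.]
scene peg 0.92 [0.4982 0.0239 0.1724] [188. 160.]
scene wheel_top 0.7 [0.6378 0.0046 0.2587] [232. 102.]
scene dip_beaker 0.91 [0.498  0.0217 0.0096] [197. 206.]
scene rim 0.87 [0.5025 0.0283 0.0997] [192. 180.]
scene rim 0.67 [ 0.5262 -0.2634  0.0361] [297. 249.]
top 44.66624816978896 [[-0.019, -0.998, 0.063, 0.462]
[... 174 characters left out ...]
0.0163] [307. 263.]
top coupon 0.35 [ 0.4605 -0.2867  0.0333] [299. 225.]
top eye 0.61 [ 0.5238 -0.2651  0.0332] [290. 202.]
top eye 0.43 [ 0.4677 -0.4003  0.0559] [341. 221.]
top blank_a 0.52 [ 0.4943 -0.2729  0.0357] [293. 213.]
top block 0.72 [0.6375 0.0069 0.2597] [177. 151.]
top block 0.63 [ 0.4925 -0.2687 -0.0025] [291. 214.]
top block 0.19 [ 0.4901 -0.2744  0.0323] [294. 214.]
top stand 0.75 [ 0.6375  0.0086 -0.0043] [194. 165.]
top peg 0.66 [0.4983 0.0271 0.1735] [176. 212.]
top wheel_top 0.6 [0.6396 0.0031 0.2618] [179. 150.]
top wheel_top 0.47 [0.4927 0.0241 0.0933] [183. 215.]
top dip_beaker 0.7 [0.4958 0.0265 0.0156] [187. 214.]
top rim 0.68 [0.4957 0.026  0.0988] [182. 214.]
1.0
```

View pics/scene0.png

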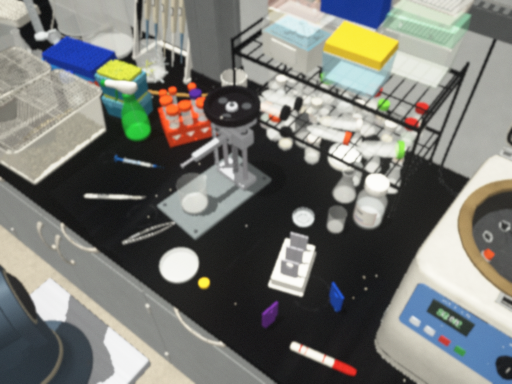

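View pics/top0.png

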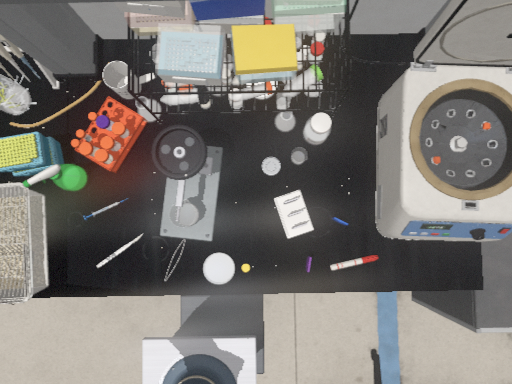

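The scene view shows the stand near (190-240, 100-230) and the white block with three coupons at about (293, 265). The purple tag (270, 314) and the blue tag (336, 297) are look-alikes, so I'll leave them. The top view agrees. The steel candidates are the three slots at about (290, 263), (293, 255) and (299, 245). Next I move the wrist camera over the block to find the drilled one.

```bash
cat >> h.py <<'E'
def plan(pts,cur=None):
    """pts: (x,y,z,yaw,n rows); prints rounded tool rows"""
    s=status.observe()
    if cur is None: cur=list(s['eef_pos'])+[s['eef_rot'][2]]
    p=np.array(cur,float); rows=[]
    for x,y,z,a,n in pts:
        st=p.copy(); g=np.array([x,y,z,a])
        g[3]=st[3]+(g[3]-st[3])   # no wrapping
        for k in range(1,n+1):
            t=st+(g-st)*k/n; d=t-p; c,sn=np.cos(p[3]),np.sin(p[3])
            r=[1000*(c*d[0]+sn*d[1]),1000*(sn*d[0]-c*d[1]),-1000*d[2],-d[3]]
            r=[round(r[0],1),round(r[1],1),round(r[2],1),round(r[3],3)]
            rows.append(r)
            q=np.array(r[:3])/1000; p=p+np.array([c*q[0]+sn*q[1],sn*q[0]-c*q[1],-q[2],-r[3]])
    for k in range(0,len(rows),12): print(rows[k:k+12])
    print('end',p.round(4))
E
python3 - <<'E'
from h import *
plan([(.192,.647,.34,2.853,4),(.33,.45,.34,2.2,6),(.46,.2,.34,1.4,7),(.46,-.05,.34,.7,7),(.43,-.27,.30,.29,6)])
E
```

```text
[[np.float64(0.0), np.float64(-0.0), np.float64(-36.4), np.float64(-0.0)], [np.float64(0.1), np.float64(-0.1), np.float64(-36.4), np.float64(-0.0)], [np.float64(0.0), np.float64(0.0), np.float64(-36.5), np.float64(-0.0)], [np.float64(0.1), np.float64(-0.0), np.float64(-36.4), np.float64(-0.0)], [np.float64(-31.4), np.float64(-24.9), np.float64(0.0), np.float64(0.109)], [np.float64(-33.9), np.float64(-21.4), np.float64(0.0), np.float64(0.109)], [np.float64(-36.1), np.float64(-17.5), np.float64(0.0), np.float64(0.108)], [np.float64(-37.7), np.float64(-13.6), np.float64(0.0), np.float64(0.109)], [np.float64(-39.0), np.float64(-9.4), np.float64(0.0), np.float64(0.109)], [np.float64(-39.8), np.float64(-5.0), np.float64(0.0), np.float64(0.109)], [np.float64(-39.8), np.float64(-6.0), np.float64(0.0), np.float64(0.114)], [np.float64(-40.2), np.float64(-1.4), np.float64(0.0), np.float64(0.115)]]
[[np.float64(-40.2), np.float64(3.2), np.float64(0.0), np.float64(0.114)], [np.float64(-39.5), np.float64(7.7), np.float64(0.0), np.float64(0.114)], [np.float64(-38.3), np.float64(12.1), np.float64(0.
[... 471 characters left out ...]
at64(-30.0), np.float64(19.3), np.float64(0.0), np.float64(0.1)], [np.float64(-28.0), np.float64(22.2), np.float64(0.0), np.float64(0.1)], [np.float64(-25.6), np.float64(24.8), np.float64(0.0), np.float64(0.1)]]
[[np.float64(-27.4), np.float64(24.8), np.float64(6.7), np.float64(0.068)], [np.float64(-25.7), np.float64(26.7), np.float64(6.6), np.float64(0.069)], [np.float64(-23.8), np.float64(28.3), np.float64(6.7), np.float64(0.068)], [np.float64(-21.9), np.float64(29.9), np.float64(6.7), np.float64(0.068)], [np.float64(-19.7), np.float64(31.4), np.float64(6.6), np.float64(0.069)], [np.float64(-17.5), np.float64(32.6), np.float64(6.7), np.float64(0.068)]]
end [ 0.43   -0.27    0.3     0.2898]
```

Call:
{"api": "servo_tool", "payload": {"rows": [[0,0,-36,0],[0,0,-36,0],[0,0,-36,0],[0,0,-36,0],[-31,-25,0,0.109],[-34,-21,0,0.109],[-36,-17.5,0,0.109],[-38,-13.5,0,0.109],[-39,-9.5,0,0.109],[-40,-5,0,0.109],[-40,-6,0,0.114],[-40,-1.5,0,0.114]], "gripper": 87}}

```text
time_s: 2.2
eef_pos: [0.3681, 0.3769, 0.3384]
eef_rot: [3.141, -0.0, 1.966]
ft_force: [0.6, 1.0, -0.1]
gripper_width: 0.0869
```

Call:
{"api": "servo_tool", "payload": {"rows": [[-40,3,0,0.114],[-39.5,8,0,0.114],[-38,12,0,0.114],[-37,16.5,0,0.114],[-34.5,20.5,0,0.114],[-35,6,0,0.1],[-34.5,9.5,0,0.1],[-33,13,0,0.1],[-32,16,0,0.1],[-30,19,0,0.1],[-28,22,0,0.1],[-25.5,25,0,0.1]]}}

```text
time_s: 3.4
eef_pos: [0.4594, -0.0505, 0.3385]
eef_rot: [-3.141, -0.001, 0.697]
ft_force: [-0.4, -0.6, 0.1]
gripper_width: 0.0869
```

Call:
{"api": "servo_tool", "payload": {"rows": [[-27.5,25,7,0.068],[-25.5,26.5,7,0.069],[-24,28.5,7,0.068],[-22,30,7,0.068],[-19.5,31.5,7,0.069],[-17.5,32.5,7,0.068],[0,0,0,0],[0,0,0,0]]}}

```text
time_s: 4.2
eef_pos: [0.4298, -0.2698, 0.2961]
eef_rot: [-3.141, 0.0, 0.289]
ft_force: [-0.5, 0.3, -0.1]
gripper_width: 0.0873
```

```bash
python3 - <<'E'
from h import *
s=status.observe();print(s['eef_pos'],s['eef_rot'],s['time_s'],s['joint_pos'],s['ft_force'])
p,i=snap('wrist','w1.png'); print(i['fovy'],np.array(i['extrinsics']).round(3).tolist())
lm('wrist',i,['coupon','eye','blank_a','block'])
E
```

```text
[ 0.42976561 -0.26984953  0.29610131] [-3.14118476e+00  2.74634952e-04  2.89145006e-01] 4.2 [-0.32738297  0.1317506   0.9116909   1.81771002 -0.10988802  1.24523386
 -0.66623671] [-0.54982858  0.2550232  -0.064899  ]
67.88176737398328 [[0.285, -0.915, -0.286, 0.508], [-0.958, -0.273, -0.084, -0.245], [-0.001, 0.298, -0.954, 0.487], [0.0, 0.0, 0.0, 1.0]]
wrist coupon 0.82 [ 0.3568 -0.3088  0.0158] [268. 202.]
wrist coupon 0.62 [ 0.4669 -0.3971  0.0201] [339. 157.]
wrist coupon 0.56 [ 0.4591 -0.2824  0.0369] [271. 143.]
wrist eye 0.74 [ 0.3569 -0.3126  0.0582] [271. 211.]
wrist eye 0.59 [ 0.4674 -0.3941  0.0589] [344. 160.]
wrist eye 0.55 [ 0.4603 -0.2804  0.0763] [272. 145.]
wrist blank_a 0.61 [ 0.4924 -0.2726  0.0372] [272. 120.]
wrist blank_a 0.54 [ 0.5293 -0.2634  0.0381] [273.  94.]
wrist block 0.76 [ 0.4934 -0.2723  0.0034] [271. 118.]
```

View pics/w1.png

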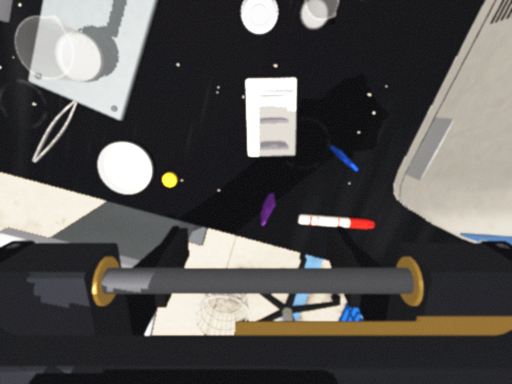

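The wrist view shows the block at (271, 118) with its coupons nearly edge-on, so the hole can't be seen. I'll enlarge the scene view, which shows their faces.

```bash
python3 - <<'E'
import cv2,numpy as np
a=cv2.imread('pics/scene0.png')[225:300,260:330]
b=cv2.imread('pics/w1.png')[65:170,225:320]
cv2.imwrite('pics/c1.png',np.hstack([cv2.resize(a,(500,536),interpolation=cv2.INTER_CUBIC),cv2.resize(b,(300,536),interpolation=cv2.INTER_CUBIC)]))
E
```

```text
(no output)
```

View pics/c1.png

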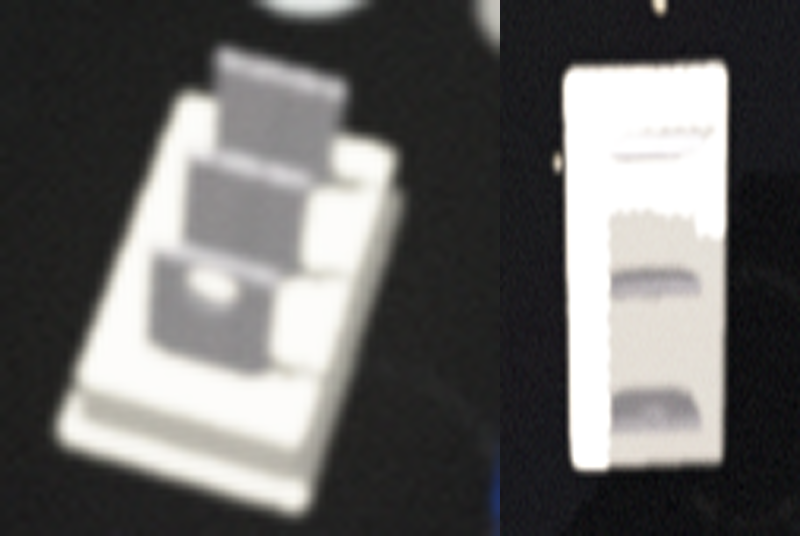

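The hole shows in the nearest coupon only, at scene pixel (290, 265). The other two, at (295, 253) and (299, 241), are plain. The drilled coupon is therefore in the slot nearest the robot, around (0.461, -0.284). I'll hover there and refine.

```bash
python3 - <<'E'
from h import *
p=cv2.imread('pics/w1.png'); i=eyes.camera_info('wrist')
for q in [(245,78),(248,157),(296,77),(297,156)]: print(onz(i,*q,.03).round(4))
plan([(.461,-.284,.16,.289,6)])
E
```

```text
[ 0.5396 -0.2143  0.03  ]
[ 0.4269 -0.2519  0.03  ]
[ 0.5629 -0.2867  0.03  ]
[ 0.4514 -0.3271  0.03  ]
[[np.float64(4.1), np.float64(4.0), np.float64(22.7), np.float64(0.001)], [np.float64(4.0), np.float64(4.0), np.float64(22.7), np.float64(0.001)], [np.float64(4.1), np.float64(3.9), np.float64(22.8), np.float64(0.0)], [np.float64(4.1), np.float64(4.0), np.float64(22.7), np.float64(0.001)], [np.float64(4.0), np.float64(4.0), np.float64(22.7), np.float64(0.001)], [np.float64(4.1), np.float64(4.0), np.float64(22.7), np.float64(0.001)]]
end [ 0.461  -0.2841  0.16    0.2886]
```

Call:
{"api": "servo_tool", "payload": {"rows": [[4,4,23,-0.026],[4,4,23,0],[4,4,23,0],[4,4,23,0],[4,4,22,0],[4,4,22,0],[0,0,0,0],[0,0,0,0]]}}

```text
time_s: 5.25
eef_pos: [0.4606, -0.2845, 0.1605]
eef_rot: [-3.141, 0.0, 0.318]
ft_force: [-0.8, -0.1, 0.1]
gripper_width: 0.0873
```

```bash
python3 - <<'E'
from h import *
s=status.observe();print(s['eef_pos'],s['eef_rot'],s['time_s'])
p,i=snap('wrist','w2.png')
lm('wrist',i,['coupon','eye','blank_a','block'])
m=spotter.trace('wrist','coupon')
for r in m[:3]: 
    ys,xs=np.nonzero(r['mask']); print(r['score'],xs.min(),xs.max(),ys.min(),ys.max(),len(xs))
np.savez('m2.npz',m=np.array([r['mask'] for r in m[:3]]))
cv2.imwrite('pics/w2c.png',cv2.resize(p[40:280,100:420,::-1],(800,600),interpolation=cv2.INTER_CUBIC))
E
```

```text
[ 0.46056616 -0.28448302  0.16051881] [-3.14138930e+00  3.14784095e-04  3.17740884e-01] 5.25
wrist coupon 0.72 [ 0.3577 -0.3077  0.0135] [251. 252.]
wrist coupon 0.7 [ 0.4606 -0.2839  0.0372] [258. 180.]
wrist coupon 0.7 [ 0.4685 -0.3954  0.022 ] [347. 198.]
wrist eye 0.78 [ 0.4578 -0.2821  0.0759] [256. 191.]
wrist eye 0.67 [ 0.4708 -0.396   0.0605] [359. 208.]
wrist eye 0.6 [ 0.3572 -0.3121  0.0567] [253. 271.]
wrist blank_a 0.72 [ 0.4933 -0.2739  0.0362] [259. 149.]
wrist blank_a 0.51 [ 0.5295 -0.2605  0.0366] [257. 113.]
wrist block 0.71 [ 0.4915 -0.2718  0.0029] [257. 146.]
0.96 237 278 178 196 715
0.69 224 292 92 196 5334
0.68 242 259 242 268 335
```

View pics/w2c.png

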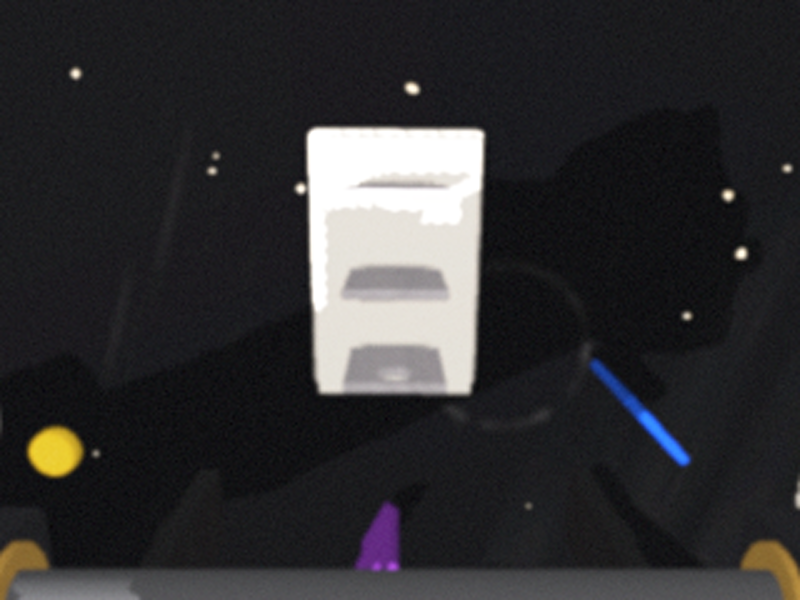

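The wrist crop shows the drilled coupon with its hole at image (257, 189), top edge from (237, 195) to (278, 195), parallel to the jaws. The plain coupons are behind it.

```bash
python3 - <<'E'
from h import *
i=eyes.camera_info('wrist')
a=onz(i,237,194.8,.089);b=onz(i,278.4,194.8,.089);print(a,b,(a+b)/2,np.linalg.norm(a-b),np.arctan2(-(a-b)[0],(a-b)[1]))
for q in [(307,130),(484,130),(344,298),(449,298),(343,390),(446,390)]:
    print(onz(i,100+q[0]/2.5-.3,40+q[1]/2.5-.3,.034 if q[1]==130 else .089).round(4))
c=(a+b)/2
plan([(c[0],c[1],.09,.316,4),(c[0],c[1],.066,.316,3)])
E
```

```text
[ 0.45290689 -0.26546412  0.089     ] [ 0.46540411 -0.30354323  0.089     ] [ 0.4591555  -0.28450367  0.089     ] 0.04007742249001057 0.3171153957343418
[ 0.5392 -0.2193  0.034 ]
[ 0.5624 -0.2901  0.034 ]
[ 0.4866 -0.2555  0.089 ]
[ 0.4988 -0.2927  0.089 ]
[ 0.452  -0.2656  0.089 ]
[ 0.4645 -0.3036  0.089 ]
[[np.float64(-0.4), np.float64(-0.2), np.float64(17.8), np.float64(0.0)], [np.float64(-0.3), np.float64(-0.3), np.float64(17.8), np.float64(0.001)], [np.float64(-0.4), np.float64(-0.2), np.float64(17.7), np.float64(-0.0)], [np.float64(-0.3), np.float64(-0.2), np.float64(17.8), np.float64(0.0)], [np.float64(-0.0), np.float64(-0.0), np.float64(8.0), np.float64(0.0)], [np.float64(-0.0), np.float64(-0.0), np.float64(8.0), np.float64(0.0)], [np.float64(-0.0), np.float64(-0.0), np.float64(8.0), np.float64(0.0)]]
end [ 0.4592 -0.2845  0.066   0.3161]
```

Call:
{"api": "servo_tool", "payload": {"rows": [[-1.4,-1,15,0],[0,0,20,0],[0,0,20,0],[0,0,20,0],[0,0,20,0],[0,0,12,0],[0,0,8.5,0],[0,0,0,0],[0,0,0,0]]}}

```text
time_s: 6.45
eef_pos: [0.4591, -0.2847, 0.0453]
eef_rot: [3.141, -0.001, 0.317]
ft_force: [0.2, -0.7, 0.6]
gripper_width: 0.087
```

Call:
{"api": "servo_tool", "payload": {"rows": [[0,0,0,0],[0,0,0,0],[0,0,0,0],[0,0,0,0],[0,0,0,0],[0,0,0,0],[0,0,0,0],[0,0,0,0]], "gripper": 36, "grip_force": 25}}

```text
time_s: 7.25
eef_pos: [0.4587, -0.2844, 0.0447]
eef_rot: [3.142, -0.0, 0.317]
ft_force: [-0.2, -0.4, -0.6]
gripper_width: 0.0395
```

Call:
{"api": "servo_tool", "payload": {"rows": [[0,0,-5,0],[0,0,-10,0],[0,0,-15,0],[0,0,-20,0],[0,0,-25,0],[0,0,-25,0],[0,0,-25,0],[0,0,-25,0],[0,0,0,0],[0,0,0,0]]}}

```text
time_s: 8.25
eef_pos: [0.4588, -0.2843, 0.1955]
eef_rot: [3.141, -0.002, 0.317]
ft_force: [0.4, 1.0, -0.7]
gripper_width: 0.0392
```

```bash
python3 - <<'E'
from h import *
s=status.observe();print(s['eef_pos'],s['eef_rot'],s['time_s'],s['joint_pos'],s['ft_force'])
p,i=snap('wrist','w3.png')
lm('wrist',i,['coupon','eye','blank_a'])
ps,js=snap('scene','s3.png'); lm('scene',js,['peg','coupon','eye','rim','dip_beaker','wheel_top','stand'])
pt,jt=snap('top','t3.png'); lm('top',jt,['peg','rim','dip_beaker','wheel_top','stand'])
a=cv2.resize(p[100:340,130:400,::-1],(450,400));b=cv2.resize(ps[80:300,140:340,::-1],(364,400))
cv2.imwrite('pics/c3.png',np.hstack([a,b])[:,:800])
E
```

```text
[ 0.4587664  -0.28434417  0.19548343] [ 3.14129832e+00 -1.58037310e-03  3.16871601e-01] 8.25 [-0.21552598  0.31942327  0.87250362  1.89117054 -0.28110283  1.05701775
 -0.48193019] [ 0.39447049  0.98149108 -0.74211889]
wrist coupon 0.65 [ 0.4662 -0.3981  0.0207] [341. 191.]
wrist coupon 0.61 [ 0.3576 -0.3103  0.0164] [254. 241.]
wrist coupon 0.57 [ 0.4562 -0.2873  0.1872] [262. 223.]
wrist eye 0.75 [ 0.4576 -0.2807  0.2246] [253. 241.]
wrist eye 0.58 [ 0.4716 -0.3963  0.0556] [349. 195.]
wrist eye 0.49 [ 0.3557 -0.3112  0.0569] [253. 256.]
wrist blank_a 0.77 [ 0.5285 -0.2618  0.0358] [259. 112.]
wrist blank_a 0.59 [ 0.4959 -0.2744  0.0365] [260. 142.]
scene peg 0.67 [0.4983 0.0227 0.1695] [189. 162.]
scene coupon 0.79 [ 0.4712 -0.3967  0.0164] [334. 302.]
scene coupon 0.65 [ 0.4609 -0.2797  0.1822] [290. 234.]
scene coupon 0.55 [ 0.3542 -0.3105  0.0116] [270. 322.]
scene eye 0.78 [ 0.4592 -0.284   0.2253] [292. 222.]
scene eye 0.6 [ 0.3571 -0.3113  0.0565] [271. 311.]
scene eye 0.6 [ 0.4725 -0.3984  0.0528] [337. 294.]
scene rim 0.9 [0.5    0.0283 0.1011] [191. 180.]
scene dip_beaker 0.58 [0.4955 0.0237 0.0096] [195. 206.]
scene wheel_top 0.78 [0.6376 0.0038 0.2548] [232. 103.]
scene stand 0.58 [ 0.6333  0.002  -0.0017] [236. 181.]
top peg 0.76 [0.4968 0.027  0.1727] [176. 213.]
top peg 0.31 [ 0.6368  0.0109 -0.0028] [193. 165.]
top rim 0.86 [0.4973 0.0248 0.0946] [183. 213.]
top dip_beaker 0.62 [0.4956 0.0252 0.0141] [187. 214.]
top wheel_top 0.75 [0.6395 0.0053 0.2595] [178. 150.]
top stand 0.84 [ 0.6405  0.0073 -0.0015] [194. 164.]
```

View pics/c3.png

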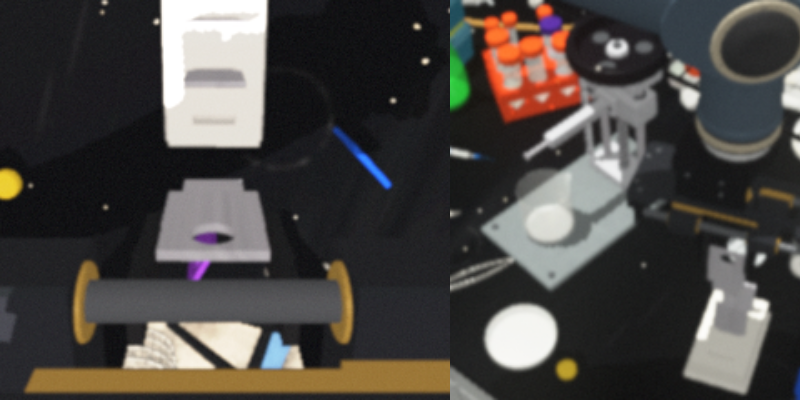

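The coupon is held cleanly: its hole is at wrist-crop (212, 238), and both plain coupons are still in their slots. Now I go to a pose in front of the peg.

```bash
python3 - <<'E'
from h import *
plan([(.4535,.032,.196,-.148,9),(.4535,.032,.141,-.148,3)])
E
```

```text
[[np.float64(10.4), np.float64(-33.6), np.float64(-0.1), np.float64(0.052)], [np.float64(8.6), np.float64(-34.1), np.float64(-0.2), np.float64(0.051)], [np.float64(6.9), np.float64(-34.4), np.float64(-0.1), np.float64(0.052)], [np.float64(5.1), np.float64(-34.8), np.float64(-0.2), np.float64(0.052)], [np.float64(3.3), np.float64(-35.0), np.float64(-0.1), np.float64(0.051)], [np.float64(1.5), np.float64(-35.1), np.float64(-0.2), np.float64(0.052)], [np.float64(-0.3), np.float64(-35.2), np.float64(-0.1), np.float64(0.052)], [np.float64(-2.2), np.float64(-35.1), np.float64(-0.2), np.float64(0.051)], [np.float64(-4.0), np.float64(-34.9), np.float64(-0.1), np.float64(0.052)], [np.float64(0.0), np.float64(-0.0), np.float64(18.3), np.float64(-0.0)], [np.float64(0.0), np.float64(-0.0), np.float64(18.4), np.float64(-0.0)], [np.float64(0.0), np.float64(-0.0), np.float64(18.3), np.float64(-0.0)]]
end [ 0.4535  0.032   0.141  -0.1482]
```

Call:
{"api": "servo_tool", "payload": {"rows": [[10.5,-33.5,0,0.052],[8.5,-34,0,0.052],[7,-34.5,0,0.052],[5,-35,0,0.052],[3.5,-35,0,0.052],[1.5,-35,0,0.052],[0,-35,0,0.052],[-2,-35,0,0.052],[-4,-35,0,0.05],[0,0,18,0],[0,0,18,0],[0,0,18,0]]}}

```text
time_s: 10.35
eef_pos: [0.4548, 0.0323, 0.1403]
eef_rot: [-3.141, -0.001, -0.148]
ft_force: [-0.6, 0.7, -1.2]
gripper_width: 0.0388
```

Call:
{"api": "servo_tool", "payload": {"rows": [[0,0,0,0],[0,0,0,0],[0,0,0,0],[0,0,0,0]]}}

```text
time_s: 10.75
eef_pos: [0.4553, 0.0319, 0.1416]
eef_rot: [-3.14, -0.002, -0.149]
ft_force: [0.4, -0.0, 0.3]
gripper_width: 0.0394
```

```bash
python3 - <<'E'
from h import *
s=status.observe();print(s['eef_pos'],s['eef_rot'],s['time_s'],s['joint_pos'],s['ft_force'],s['gripper_width'])
p,i=snap('wrist','w4.png')
lm('wrist',i,['coupon','eye','peg','rim','wheel_top','dip_beaker'])
ps,js=snap('scene','s4.png'); lm('scene',js,['peg','eye','coupon'])
a=cv2.resize(p[100:340,130:400,::-1],(450,400));b=cv2.resize(ps[110:230,140:245,::-1],(350,400),interpolation=cv2.INTER_CUBIC)
cv2.imwrite('pics/c4.png',np.hstack([a,b]))
E
```

```text
[0.45533728 0.03185535 0.14158861] [-3.14041568e+00 -1.56624731e-03 -1.49363103e-01] 10.75 [-0.88737257  0.2142527   0.8427054   2.12729374 -0.20857841  0.8794897
 -1.64248445] [ 0.38652194 -0.03899376  0.30228784] 0.03938486752508964
wrist coupon 0.81 [0.4561 0.0293 0.1334] [262. 217.]
wrist eye 0.37 [0.4519 0.0354 0.1328] [255. 223.]
wrist peg 0.8 [0.4981 0.0252 0.1688] [259. 172.]
wrist rim 0.63 [0.4973 0.0305 0.1028] [253. 156.]
wrist dip_beaker 0.63 [0.4971 0.0264 0.0176] [258. 142.]
scene peg 0.39 [ 0.4965 -0.2763  0.0299] [294. 262.]
scene eye 0.6 [ 0.4705 -0.3977  0.0555] [337. 294.]
scene eye 0.52 [ 0.3577 -0.3119  0.057 ] [271. 311.]
scene eye 0.49 [0.458  0.0301 0.1714] [174. 170.]
scene coupon 0.7 [ 0.3536 -0.3096  0.0151] [269. 321.]
scene coupon 0.68 [0.4571 0.0323 0.1283] [176. 183.]
scene coupon 0.67 [ 0.4711 -0.3957  0.0128] [334. 303.]
```

View pics/c4.png

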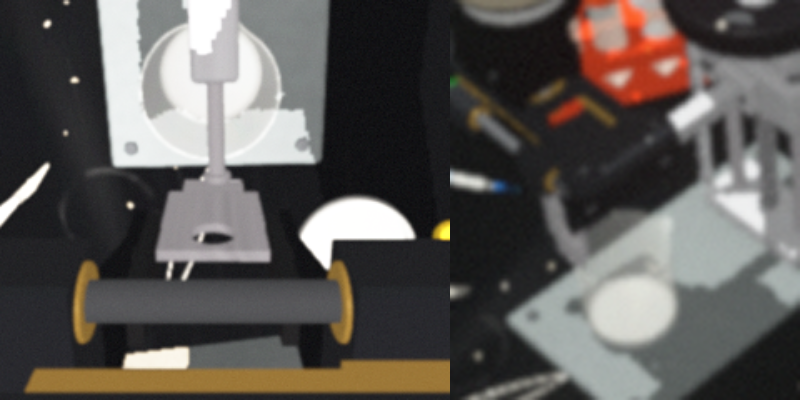

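The peg and the arm (crop x about 213-215) line up with the hole (212, 238), and the coupon clears the beaker. I'll check the lateral offset numerically.

```bash
python3 - <<'E'
from h import *
i=eyes.camera_info('wrist'); s=status.observe(); t=np.array(s['eef_pos'])
u=np.array([np.cos(-.148),np.sin(-.148)]);v=np.array([-u[1],u[0]])
c=lambda a,b:(130+a*.6-.2,100+b*.6-.2)
for n,q,z in [('pegfar',(215,90),.171),('pegmid',(214.5,130),.171),('pegtip',(213,170),.171),('armL',(191,81),.179),('armR',(238,81),.179),('hole',(212,238),.173),('topL',(157,259),.186),('topR',(271,259),.186),('tongL',(184,182),.114),('tongR',(244,182),.114)]:
    P=onz(i,*c(*q),z); d=P[:2]-t[:2]; print(n,P.round(4),'stand x,y rel tcp',(d@u).round(4),(d@v).round(4))
a=cv2.imread('pics/w4.png')[130:250,210:310]; b=cv2.imread('pics/s3.png')[140:200,165:225]
cv2.imwrite('pics/c5.png',np.hstack([cv2.resize(a,(400,480),interpolation=cv2.INTER_CUBIC),cv2.resize(b,(400,480)[:1]+(480,),interpolation=cv2.INTER_CUBIC)]))
for z in (.168,.170,.172,.174): print(z,[px(eyes.camera_info('scene'),[*(np.array([.498,.0252])+d*u),z]).round(1).tolist() for d in(-.023,.016)],[px(i,[*(np.array([.498,.0252])+d*u),z]).round(1).tolist() for d in(-.023,.016)])
E
```

```text
pegfar [0.5089 0.0238 0.171 ] stand x,y rel tcp 0.0548 0.0001
pegmid [0.4951 0.026  0.171 ] stand x,y rel tcp 0.0409 0.0003
pegtip [0.4806 0.0287 0.171 ] stand x,y rel tcp 0.0261 0.0008
armL [0.5142 0.0308 0.179 ] stand x,y rel tcp 0.0591 0.0078
armR [0.512  0.0159 0.179 ] stand x,y rel tcp 0.0591 -0.0072
hole [0.455 0.033 0.173] stand x,y rel tcp 0.0002 0.0012
topL [0.4565 0.0519 0.186 ] stand x,y rel tcp -0.0011 0.0201
topR [0.4507 0.013  0.186 ] stand x,y rel tcp -0.0011 -0.0192
tongL [0.4571 0.0466 0.114 ] stand x,y rel tcp 0.0002 0.015
tongR [0.4527 0.0176 0.114 ] stand x,y rel tcp 0.0002 -0.0143
0.168 [[180.1, 166.8], [193.5, 158.1]] [[259.1, 208.3], [259.2, 144.1]]
0.17 [[180.0, 166.1], [193.4, 157.4]] [[259.2, 209.4], [259.2, 144.6]]
0.172 [[179.9, 165.5], [193.3, 156.8]] [[259.2, 210.6], [259.2, 145.1]]
0.174 [[179.7, 164.9], [193.2, 156.2]] [[259.2, 211.8], [259.2, 145.6]]
```

View pics/c5.png

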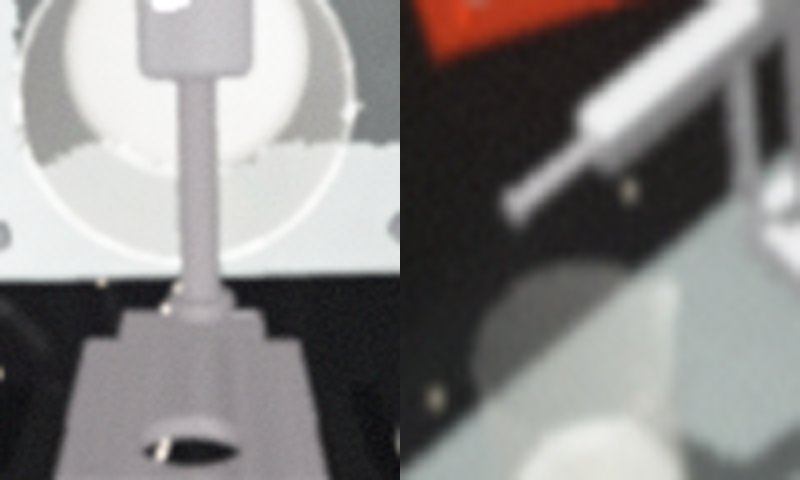

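The head occludes the tongue at wrist (259, 208). In the scene view the peg head is at about (182, 165.5). I'll triangulate from these.

```bash
python3 - <<'E'
from h import *
i=eyes.camera_info('wrist'); js=eyes.camera_info('scene')
def tri(A,B):
    (o,d),(p,e)=A,B; d=d/np.linalg.norm(d);e=e/np.linalg.norm(e)
    s=np.linalg.lstsq(np.c_[d,-e],p-o,rcond=None)[0]; a,b=o+s[0]*d,p+s[1]*e; return ((a+b)/2).round(4),np.linalg.norm(a-b).round(4)
for v in(206,207.5,209): print(tri(ray(i,259.2,v),ray(js,182.2,165.6)))
# arm end face top centre: wrist (258.7,149), scene
print(onz(i,259.3,208.6,.171),onz(i,259.3,149,.179), np.array(i['extrinsics'])[:3,3])
E
```

```text
(array([0.4786, 0.027 , 0.1704]), np.float64(0.0031))
(array([0.4781, 0.0268, 0.171 ]), np.float64(0.0038))
(array([0.4776, 0.0267, 0.1716]), np.float64(0.0044))
[0.47614164 0.02837372 0.171     ] [0.51271122 0.02299485 0.179     ] [0.53548843 0.020419   0.33179296]
```

Call:
{"api": "servo_tool", "payload": {"rows": [[5,0,2,0],[5,0,0,0],[4,0,0,0],[3,0,0,0],[3,0,0,0],[3,0,0,0],[2,0,0,0],[0,0,0,0],[0,0,0,0]]}}

```text
time_s: 12.2
eef_pos: [0.4792, 0.028, 0.1387]
eef_rot: [-3.142, 0.0, -0.149]
ft_force: [-0.4, -0.2, -0.3]
gripper_width: 0.0392
```

```bash
python3 - <<'E'
from h import *
s=status.observe();print(s['eef_pos'],s['eef_rot'],s['time_s'],s['ft_force'],s['wrist_torque'])
p,i=snap('wrist','w5.png')
cv2.imwrite('pics/c6.png',cv2.resize(p[130:270,190:330,::-1],(600,600),interpolation=cv2.INTER_CUBIC))
E
```

```text
[0.47922792 0.02803767 0.13867885] [-3.14154888e+00  1.98779489e-04 -1.49284383e-01] 12.2 [-0.43181522 -0.15621211 -0.28638297] [-0.06169648  0.19190858  0.00104368]
```

View pics/c6.png

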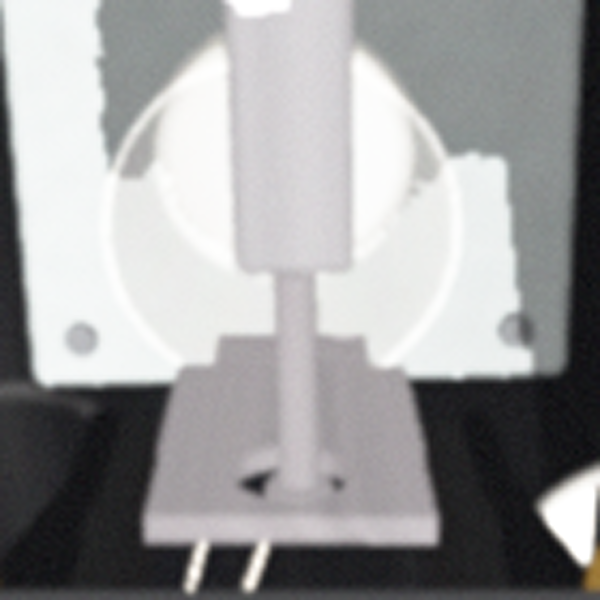

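The peg head is inside the hole, within 1 px of centre, with no contact force. I'll go on to the hanging point.

Call:
{"api": "servo_tool", "payload": {"rows": [[3,0,0,0],[3,0,0,0],[3,0,0,0],[3,0,0,0],[3,0,0,0],[3,0,0,0],[0,0,0,0],[0,0,0,0]]}}

```text
time_s: 13.05
eef_pos: [0.4971, 0.0254, 0.1386]
eef_rot: [3.142, 0.0, -0.149]
ft_force: [0.3, 0.7, -0.1]
gripper_width: 0.0389
```

Call:
{"api": "servo_tool", "payload": {"rows": [[0,0,1,0],[0,0,1,0],[0,0,1,0],[0,0,1,0],[0,0,0,0],[0,0,0,0]]}}

```text
time_s: 13.65
eef_pos: [0.4971, 0.0254, 0.1347]
eef_rot: [-3.142, 0.0, -0.149]
ft_force: [-0.3, -0.4, 1.1]
gripper_width: 0.039
```

Call:
{"api": "servo_tool", "payload": {"rows": [[0,0,0.5,0],[0,0,0.5,0],[0,0,0,0]]}}

```text
time_s: 13.95
eef_pos: [0.4971, 0.0254, 0.1337]
eef_rot: [-3.142, 0.0, -0.149]
ft_force: [1.2, -1.2, -0.8]
gripper_width: 0.0392
```

Call:
{"api": "servo_tool", "payload": {"rows": [[0,0,0.5,0],[0,0,0.5,0],[0,0,0,0]]}}

```text
time_s: 14.25
eef_pos: [0.4972, 0.0254, 0.1329]
eef_rot: [-3.141, -0.0, -0.149]
ft_force: [-0.4, -1.1, 2.3]
gripper_width: 0.039
```

Call:
{"api": "servo_tool", "payload": {"rows": [[0,0,0.5,0],[0,0,0.5,0],[0,0,0,0]]}}

```text
time_s: 14.55
eef_pos: [0.4973, 0.0254, 0.1325]
eef_rot: [-3.141, 0.0, -0.149]
ft_force: [-2.0, -0.3, 8.4]
gripper_width: 0.0394
```

The peg has taken the load (8 N upward). I release and rise.

Call:
{"api": "servo_tool", "payload": {"rows": [[0,0,-1,0],[0,0,0,0],[0,0,0,0],[0,0,0,0]], "gripper": 60}}

```text
time_s: 14.95
eef_pos: [0.497, 0.0254, 0.1325]
eef_rot: [3.141, 0.0, -0.149]
ft_force: [0.4, 0.3, 0.7]
gripper_width: 0.0584
```

Call:
{"api": "servo_tool", "payload": {"rows": [[0,0,-10,0],[0,0,-20,0],[0,0,-25,0],[0,0,-30,0],[0,0,-40,0],[0,0,-40,0],[0,0,-35,0],[0,0,0,0],[0,0,0,0]]}}

```text
time_s: 15.85
eef_pos: [0.4973, 0.0253, 0.3335]
eef_rot: [-3.14, -0.001, -0.149]
ft_force: [0.3, 0.5, -0.3]
gripper_width: 0.0602
```

```bash
python3 - <<'E'
from h import *
s=status.observe();print(s['eef_pos'],s['eef_rot'],s['time_s'],s['joint_pos'],s['ft_force'])
p,i=snap('wrist','w7.png'); lm('wrist',i,['coupon','eye','peg','rim','wheel_top'])
ps,js=snap('scene','s7.png'); lm('scene',js,['coupon','eye','rim','wheel_top'])
a=cv2.resize(p[:,:,::-1],(480,360));b=cv2.resize(ps[60:230,130:281,::-1],(320,360),interpolation=cv2.INTER_CUBIC)
cv2.imwrite('pics/c7.png',np.hstack([a,b]))
E
```

```text
[0.49731883 0.02525532 0.33354292] [-3.14013895e+00 -1.37853340e-03 -1.49277020e-01] 15.85 [-0.95218608  0.06978588  0.88581404  1.77536978 -0.05692165  1.32075652
 -1.7736302 ] [ 0.27615779  0.45630338 -0.33279223]
wrist coupon 0.86 [ 0.357  -0.308   0.0158] [445. 200.]
wrist coupon 0.57 [0.4964 0.0242 0.1252] [259. 165.]
wrist coupon 0.5 [ 0.468  -0.3951  0.0203] [501. 134.]
wrist eye 0.93 [ 0.3543 -0.3093  0.0562] [460. 208.]
wrist eye 0.91 [0.4938 0.0285 0.1646] [256. 174.]
wrist peg 0.7 [0.4991 0.0255 0.167 ] [258. 170.]
wrist rim 0.65 [0.4939 0.0267 0.1007] [258. 164.]
wrist rim 0.54 [0.6381 0.0079 0.2603] [254.  28.]
wrist rim 0.18 [0.4986 0.0257 0.0181] [258. 152.]
wrist wheel_top 0.72 [0.5016 0.0263 0.0168] [257. 150.]
wrist wheel_top 0.61 [0.6362 0.0094 0.2586] [253.  31.]
scene coupon 0.77 [ 0.4685 -0.3959  0.0147] [333. 303.]
scene coupon 0.52 [0.4971 0.0248 0.1196] [190. 176.]
scene coupon 0.5 [ 0.3544 -0.3107  0.0165] [270. 321.]
scene eye 0.75 [ 0.4688 -0.3972  0.0534] [336. 295.]
scene eye 0.58 [0.5023 0.0247 0.1633] [190. 162.]
scene eye 0.51 [ 0.3566 -0.3086  0.055 ] [270. 311.]
scene rim 0.65 [0.4984 0.027  0.0985] [191. 182.]
scene rim 0.2 [ 0.6331  0.0035 -0.003 ] [236. 181.]
scene wheel_top 0.59 [0.6341 0.0034 0.2561] [231. 104.]
```

View pics/c7.png

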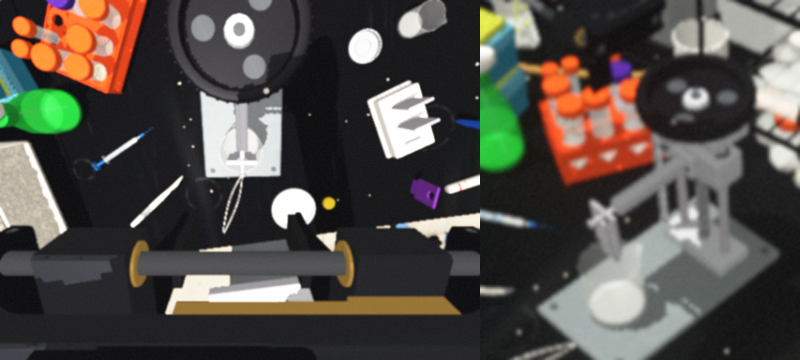

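Checkpoint: the coupon hangs on the peg in the middle of the beaker view, the beaker is upright and the block is unchanged. The wheel's hub is at wrist (255, 32). Next I move over the wheel, unwinding the wrist as I go.

```bash
python3 - <<'E'
from h import *
i=eyes.camera_info('wrist'); print(onz(i,254.9,32,.249))
plan([(.638,.0045,.335,3.0,22)])
E
```

```text
[0.63663433 0.00758175 0.249     ]
[[np.float64(6.5), np.float64(-0.0), np.float64(-0.1), np.float64(-0.143)], [np.float64(6.4), np.float64(0.9), np.float64(-0.1), np.float64(-0.143)], [np.float64(6.2), np.float64(1.8), np.float64(-0.1), np.float64(-0.143)], [np.float64(5.9), np.float64(2.7), np.float64(-0.2), np.float64(-0.144)], [np.float64(5.5), np.float64(3.5), np.float64(-0.1), np.float64(-0.143)], [np.float64(4.9), np.float64(4.2), np.float64(-0.1), np.float64(-0.143)], [np.float64(4.2), np.float64(4.9), np.float64(-0.1), np.float64(-0.143)], [np.float64(3.5), np.float64(5.4), np.float64(-0.1), np.float64(-0.143)], [np.float64(2.7), np.float64(5.9), np.float64(-0.1), np.float64(-0.143)], [np.float64(1.8), np.float64(6.2), np.float64(-0.1), np.float64(-0.144)], [np.float64(0.9), np.float64(6.5), np.float64(-0.1), np.float64(-0.143)], [np.float64(0.0), np.float64(6.4), np.float64(-0.2), np.float64(-0.143)]]
[[np.float64(-0.9), np.float64(6.4), np.float64(-0.1), np.float64(-0.143)], [np.float64(-1.9), np.float64(6.3), np.float64(-0.1), np.float64(-0.143)], [np.float64(-2.7), np.float64(5.8), np.float64(-0.1), np.float64(-0.143)], [np.float64(-3.5), np.float64(5.5), np.float64(-0.1), np.float64(-0.143)], [np.float64(-4.2), np.float64(4.9), np.float64(-0.1), np.float64(-0.144)], [np.float64(-4.9), np.float64(4.2), np.float64(-0.1), np.float64(-0.143)], [np.float64(-5.5), np.float64(3.5), np.float64(-0.2), np.float64(-0.143)], [np.float64(-5.9), np.float64(2.6), np.float64(-0.1), np.float64(-0.143)], [np.float64(-6.2), np.float64(1.8), np.float64(-0.1), np.float64(-0.143)], [np.float64(-6.4), np.float64(0.9), np.float64(-0.1), np.float64(-0.143)]]
end [0.638  0.0045 0.335  2.9997]
```

Call:
{"api": "servo_tool", "payload": {"rows": [[6.5,0,0,-0.143],[6.5,1,0,-0.143],[6,2,0,-0.143],[6,2.5,0,-0.143],[5.5,3.5,0,-0.143],[5,4,0,-0.143],[4,5,0,-0.143],[3.5,5.5,0,-0.143],[2.5,6,0,-0.143],[2,6,0,-0.143],[1,6.5,0,-0.143],[0,6.5,0,-0.143]], "gripper": 40}}

```text
time_s: 17.6
eef_pos: [0.5742, 0.014, 0.3325]
eef_rot: [-3.141, 0.0, 1.573]
ft_force: [-0.1, -0.3, 0.1]
gripper_width: 0.0401
```

Call:
{"api": "servo_tool", "payload": {"rows": [[-1,6.5,0,-0.143],[-2,6.5,0,-0.143],[-2.5,6,0,-0.143],[-3.5,5.5,0,-0.143],[-4,5,0,-0.143],[-5,4,0,-0.143],[-5.5,3.5,0,-0.143],[-6,2.5,0,-0.143],[-6,2,0,-0.143],[-6.5,1,0,-0.143],[0,0,0,0],[0,0,0,0]]}}

```text
time_s: 18.8
eef_pos: [0.6382, 0.0045, 0.3324]
eef_rot: [-3.141, -0.001, 2.994]
ft_force: [-0.9, -0.6, 0.8]
gripper_width: 0.04
```

```bash
python3 - <<'E'
from h import *
s=status.observe();print(s['eef_pos'],s['eef_rot'],s['time_s'],s['joint_pos'],s['ft_force'])
p,i=snap('wrist','w8.png'); lm('wrist',i,['wheel_top','coupon'])
cv2.imwrite('pics/c8.png',p[:,:,::-1])
m=spotter.trace('wrist','handwheel')
for r in m[:2]:
    c=max(cv2.findContours(r['mask'].astype('uint8'),0,1)[0],key=len)[:,0].astype(float)
    print(r['score'],c.min(0),c.max(0))
    P=np.array([onz(i,u,v,.26)[:2] for u,v in c if 3<u<508 and v>3 and v<330])
    A=np.c_[2*P,np.ones(len(P))]; q=np.linalg.lstsq(A,(P**2).sum(1),rcond=None)[0]; print('circle',q[:2],np.sqrt(q[2]+q[:2]@q[:2]))
E
```

```text
[0.63819576 0.00450502 0.3323804 ] [-3.14148081e+00 -6.83083995e-04  2.99358707e+00] 18.8 [-0.3929516   0.34041836  0.44549828  1.45057301 -0.14690699  1.38432897
  1.48031304] [-0.94001103 -0.59242298  0.78149313]
wrist wheel_top 0.89 [0.637  0.0055 0.2607] [257. 193.]
wrist coupon 0.9 [0.4941 0.0238 0.1269] [255.  52.]
wrist coupon 0.9 [ 0.3577 -0.3087  0.0173] [28.  3.]
wrist coupon 0.56 [ 0.4656 -0.3941  0.0194] [ 3. 86.]
0.71 [193. 123.] [326. 252.]
circle [0.63504638 0.00787707] 0.06264262904234941
```

View pics/c8.png

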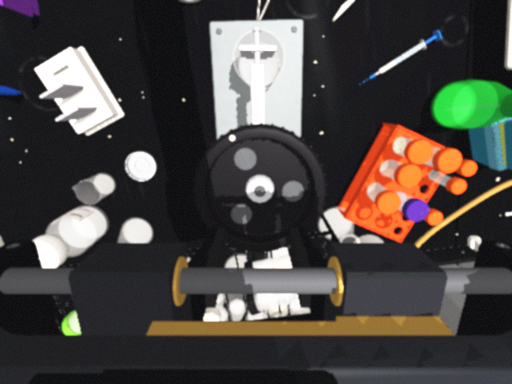

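The wheel's rim spans u 193-326 and its hub is at (260, 188). The coupon on the peg shows at (258, 50).

```bash
python3 - <<'E'
from h import *
i=eyes.camera_info('wrist'); print(onz(i,260,188,.249),onz(i,261,190,.249))
for q in[(193,188),(326,188),(205,158),(260,123)]: print(onz(i,*q,.26).round(4), end=' ')
C=np.array([.637,.0055]);ps=2.994;ph=ps+np.pi/2;G=C+.059*np.array([np.cos(ph),np.sin(ph)]);print(C,G)
plan([(*G,.29,ps,4),(*G,.245,ps,4)])
E
```

```text
[0.6358801  0.00882621 0.249     ] [0.63810192 0.00952268 0.249     ]
[ 0.6233 -0.0547  0.26  ] [0.6419 0.0721 0.26  ] [ 0.5963 -0.0374  0.26  ] [0.5724 0.0179 0.26  ] [0.637  0.0055] [ 0.62832361 -0.05285855]
[[np.float64(0.3), np.float64(-14.6), np.float64(10.7), np.float64(0.0)], [np.float64(0.3), np.float64(-14.6), np.float64(10.7), np.float64(0.001)], [np.float64(0.3), np.float64(-14.6), np.float64(10.7), np.float64(0.0)], [np.float64(0.4), np.float64(-14.6), np.float64(10.7), np.float64(0.001)], [np.float64(-0.0), np.float64(-0.0), np.float64(11.2), np.float64(-0.0)], [np.float64(-0.0), np.float64(-0.0), np.float64(11.3), np.float64(-0.0)], [np.float64(-0.0), np.float64(-0.0), np.float64(11.2), np.float64(-0.0)], [np.float64(-0.0), np.float64(-0.0), np.float64(11.3), np.float64(-0.0)]]
end [ 0.6283 -0.0528  0.245   2.9937]
```

Call:
{"api": "servo_tool", "payload": {"rows": [[0.5,-14.5,11,0],[0.5,-14.5,11,0],[0.5,-14.5,11,0],[0,-14,10,0],[0,0,12,0],[0,0,12,0],[0,0,12,0],[0,0,8,0],[0,0,0,0],[0,0,0,0]]}}

```text
time_s: 20.0
eef_pos: [0.6288, -0.0516, 0.2457]
eef_rot: [3.142, 0.0, 2.998]
ft_force: [0.5, -1.4, 0.7]
gripper_width: 0.0398
```

Call:
{"api": "servo_tool", "payload": {"rows": [[0,0,0,0],[0,0,0,0],[0,0,0,0],[0,0,0,0],[0,0,0,0],[0,0,0,0]], "gripper": 9, "grip_force": 10}}

```text
time_s: 20.6
eef_pos: [0.6285, -0.0521, 0.2457]
eef_rot: [3.141, 0.0, 2.997]
ft_force: [0.4, 0.3, 0.3]
gripper_width: 0.0099
```

Call:
{"api": "servo_tool", "payload": {"rows": [[0,0,0,0],[0,0,0,0]], "gripper": 5}}

```text
time_s: 20.8
eef_pos: [0.6285, -0.0521, 0.2457]
eef_rot: [3.141, -0.0, 2.997]
ft_force: [-0.4, -0.1, 0.7]
gripper_width: 0.0058
```

```bash
python3 - <<'E'
from h import *
s=status.observe();print(s['gripper_width'],s['ft_force'],s['eef_pos'],s['joint_pos'])
p,i=snap('wrist','w9.png')
C=np.array([.637,.0065])
for z in(.245,.26): print([px(i,[*(C+r*np.array([np.cos(4.565),np.sin(4.565)])),z]).round(0).tolist() for r in(.053,.065)])
cv2.imwrite('pics/c9.png',cv2.resize(p[90:300,120:400,::-1],(800,600)))
E
```

```text
0.00575808523688984 [-0.43668194 -0.08837565  0.7341806 ] [ 0.62852171 -0.05205693  0.24569137] [-0.31391441  0.37415416  0.4502953   1.60237271 -0.17132439  1.20445295
  1.59681045]
[[264.0, 223.0], [248.0, 223.0]]
[[265.0, 232.0], [247.0, 232.0]]
```

View pics/c9.png

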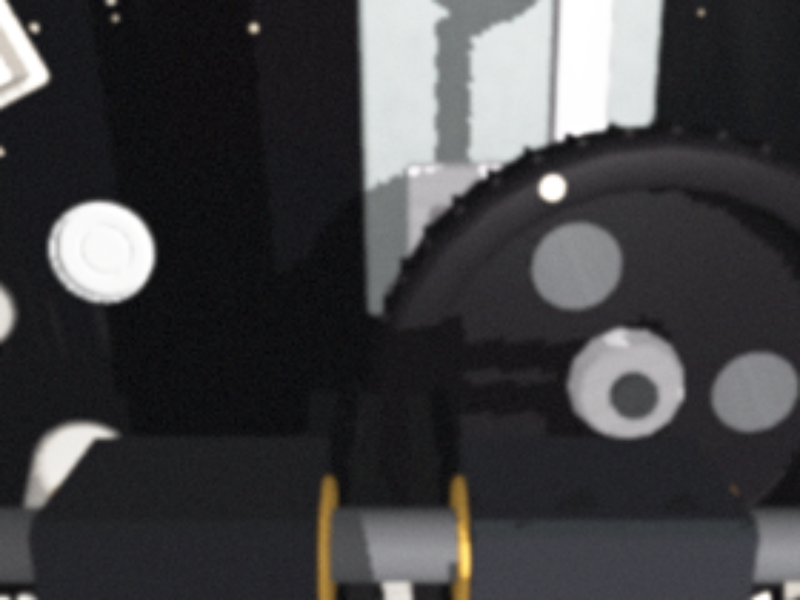

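The wrist crop shows the hub at (625, 385) and the rim's left arc at about (390, 310), with the fingers at (385-465, 330-390). The width of 5.8 mm means they didn't close on the rim. The 12 viewed pictures are used up, so from here I work numerically.

```bash
python3 - <<'E'
from h import *
p=cv2.imread('pics/w9.png'); i=eyes.camera_info('wrist'); s=status.observe()
hub=(120+625/2.857,90+385/2.857); print('hub',hub,onz(i,*hub,.249))
t=np.array(s['eef_pos']); R=np.array([[np.cos(2.997),np.sin(2.997)],[np.sin(2.997),-np.cos(2.997)]])
for y in(-.018,-.003,0,.003,.018):
    q=t.copy(); q[:2]+=R[:,1]*y; q2=q.copy();q2[2]+=.02; print(y,px(i,q).round(0),px(i,q2).round(0))
g=cv2.cvtColor(p,cv2.COLOR_BGR2GRAY)
for v in range(196,246,4): print(v,g[v,236:300:2].tolist())
lm('wrist',i,['wheel_top'])
# rim from points seen: outer edge points crop
for q in[(550,150),(450,220),(395,300)]:
    P=onz(i,120+q[0]/2.857,90+q[1]/2.857,.26); print(P.round(4),np.hypot(*(P[:2]-[.637,.0065])))
E
```

```text
hub (338.7609380469023, 224.75673783689183) [0.63615375 0.00661177 0.249     ]
-0.018 [231. 224.] [229. 236.]
-0.003 [252. 224.] [251. 236.]
0 [256. 224.] [256. 236.]
0.003 [260. 224.] [261. 236.]
0.018 [281. 224.] [283. 236.]
196 [16, 20, 17, 20, 18, 20, 62, 113, 112, 56, 21, 24, 30, 39, 44, 44, 45, 46, 44, 45, 41, 41, 44, 44, 41, 43, 45, 48, 46, 42, 45, 44]
200 [13, 16, 15, 16, 18, 13, 22, 52, 60, 42, 30, 27, 33, 39, 42, 45, 41, 44, 43, 40, 35, 38, 34, 40, 42, 46, 42, 45, 42, 44, 45, 44]
204 [15, 14, 13, 14, 18, 16, 14, 15, 17, 19, 22, 34, 38, 37, 37, 35, 30, 29, 22, 24, 23, 23, 21, 41, 43, 44, 41, 46, 41, 41, 45, 45]
208 [18, 13, 17, 16, 14, 19, 14, 20, 15, 21, 26, 22, 26, 24, 25, 25, 23, 18, 22, 20, 23, 25, 23, 33, 45, 39, 38, 39, 39, 33, 34, 43]
212 [17, 7, 17, 13, 13, 12, 18, 18, 15, 19, 24, 24, 26, 22, 24, 23, 25, 23, 24, 25, 25, 25, 23, 25, 25, 20, 21, 23, 24, 23, 25, 26]
216 [11, 16, 18, 18, 19, 14, 13, 19, 20, 19, 25, 24, 22, 20, 24, 24, 23, 25, 24, 22, 22, 22, 17, 22, 22, 27, 20, 22, 20, 22, 23, 24]
220 [16, 16, 17, 17, 13, 15, 14, 19, 22, 20, 27, 23, 22, 21, 22, 24, 22, 2
[... 406 characters left out ...]
12, 17, 19, 23, 22, 20, 22, 27, 23, 18, 24, 26, 30]
236 [20, 16, 13, 19, 18, 24, 27, 26, 29, 29, 23, 22, 24, 23, 29, 29, 26, 24, 18, 16, 23, 22, 28, 38, 38, 42, 41, 37, 35, 32, 40, 39]
240 [24, 22, 13, 22, 23, 33, 26, 25, 27, 23, 25, 24, 23, 25, 27, 28, 25, 27, 16, 17, 13, 18, 24, 35, 40, 40, 39, 39, 40, 37, 37, 38]
244 [16, 21, 17, 15, 25, 25, 28, 29, 28, 23, 19, 22, 25, 26, 27, 29, 25, 24, 21, 16, 18, 18, 27, 35, 36, 36, 37, 34, 36, 34, 35, 39]
wrist wheel_top 0.81 [0.6372 0.0071 0.2577] [343. 231.]
wrist wheel_top 0.67 [0.4967 0.0269 0.0985] [312.  47.]
[ 0.5735 -0.0088  0.26  ] 0.06531252338505061
[ 0.5856 -0.032   0.26  ] 0.06418873144250171
[ 0.6022 -0.0467  0.26  ] 0.06352503217227991
```

Call:
{"api": "servo_tool", "payload": {"rows": [[0,1.5,0,0],[0,1.5,0,0],[0,1,0,0],[0,0,0,0]]}}

```text
time_s: 21.3
eef_pos: [0.6292, -0.0477, 0.2457]
eef_rot: [3.141, -0.0, 2.997]
ft_force: [0.8, 0.0, -0.2]
gripper_width: 0.0046
```

Call:
{"api": "servo_tool", "payload": {"rows": [[0,-2,0,0],[0,-2,0,0],[0,0,0,0]]}}

```text
time_s: 21.6
eef_pos: [0.6284, -0.0528, 0.2458]
eef_rot: [-3.141, 0.0, 2.996]
ft_force: [0.3, -0.7, 0.4]
gripper_width: 0.0051
```

Call:
{"api": "servo_tool", "payload": {"rows": [[0,0,1,0],[0,0,1,0],[0,0,1,0],[0,0,0,0]]}}

```text
time_s: 22.0
eef_pos: [0.6284, -0.052, 0.2425]
eef_rot: [3.142, -0.0, 2.997]
ft_force: [0.2, -0.2, -0.7]
gripper_width: 0.0047
```

Call:
{"api": "servo_tool", "payload": {"rows": [[0,0,1,0],[0,0,1,0],[0,0,0,0]]}}

```text
time_s: 22.3
eef_pos: [0.6284, -0.052, 0.2405]
eef_rot: [3.142, -0.0, 2.997]
ft_force: [-0.7, -0.3, -0.6]
gripper_width: 0.005
```

Even at z = 0.2405 nothing touches, so I'll compare the wheel's visible outline with the predicted rim.

```bash
python3 - <<'E'
from h import *
s=status.observe();t=np.array(s['eef_pos']);print(s['time_s'],t,s['joint_pos'].round(3),s['effort'].round(1))
p,i=snap('wrist','w10.png')
m=spotter.trace('wrist','handwheel'); M=m[0]['mask']; print(m[0]['score'],M.sum())
g=cv2.GaussianBlur(cv2.cvtColor(p,cv2.COLOR_RGB2GRAY),(5,5),0)
C=np.array([.637,.007])
def circ(r,z): return {int(round(q[1])):q[0] for q in [px(i,[C[0]+r*np.cos(a),C[1]+r*np.sin(a),z]) for a in np.linspace(np.pi*.95,np.pi*1.75,400)]}
o=circ(.065,.26);n=circ(.053,.26);l=circ(.065,.242)
for v in range(150,250,6):
    xs=np.nonzero(M[v])[0]; print(v,'mask',(xs.min(),xs.max()) if len(xs) else None,'pred out/in/low',*[round(d.get(v,0)) for d in(o,n,l)],g[v,228:300:4].tolist())
E
```

```text
22.3 [ 0.62842829 -0.05198479  0.24048959] [-0.313  0.378  0.449  1.609 -0.173  1.195  1.598] [  0.  -43.1   4.6 -23.8   0.    0.1   0. ]
0.59 19290
150 mask (np.int64(295), np.int64(407)) pred out/in/low 302 0 291 [24, 24, 24, 24, 28, 170, 221, 216, 183, 230, 213, 205, 187, 178, 178, 217, 165, 99]
156 mask (np.int64(286), np.int64(415)) pred out/in/low 292 349 282 [24, 25, 23, 25, 26, 139, 138, 126, 123, 177, 186, 185, 185, 184, 141, 38, 28, 33]
162 mask (np.int64(278), np.int64(421)) pred out/in/low 284 321 276 [25, 24, 25, 20, 18, 96, 121, 119, 120, 174, 182, 164, 156, 45, 22, 28, 38, 52]
168 mask (np.int64(272), np.int64(428)) pred out/in/low 277 309 270 [25, 22, 17, 17, 17, 90, 119, 119, 119, 173, 173, 89, 24, 25, 32, 50, 59, 57]
174 mask (np.int64(268), np.int64(430)) pred out/in/low 272 300 265 [24, 16, 15, 17, 17, 87, 117, 117, 117, 170, 86, 23, 29, 39, 53, 55, 53, 46]
180 mask (np.int64(264), np.int64(436)) pred out/in/low 267 292 261 [18, 16, 15, 16, 16, 83, 117, 117, 114, 91, 23, 33, 47, 52, 52, 49, 43, 46]
186 mask (np.int64(260), np.int64(437)) pred out/in/low 263 286 25
[... 788 characters left out ...]
mask (np.int64(249), np.int64(444)) pred out/in/low 249 267 249 [16, 16, 15, 15, 14, 17, 21, 23, 22, 23, 23, 23, 23, 25, 39, 33, 33, 37]
228 mask (np.int64(253), np.int64(443)) pred out/in/low 248 266 249 [19, 22, 23, 17, 17, 24, 24, 23, 24, 25, 23, 18, 19, 23, 22, 23, 23, 24]
234 mask (np.int64(254), np.int64(443)) pred out/in/low 248 266 249 [21, 23, 23, 17, 20, 26, 26, 23, 23, 27, 25, 17, 16, 23, 26, 22, 23, 25]
240 mask (np.int64(254), np.int64(441)) pred out/in/low 248 266 250 [22, 24, 23, 18, 22, 26, 26, 23, 24, 27, 25, 17, 18, 25, 40, 39, 40, 39]
246 mask (np.int64(254), np.int64(439)) pred out/in/low 249 267 252 [32, 31, 26, 16, 25, 27, 26, 24, 23, 26, 26, 20, 17, 33, 36, 36, 36, 36]
```

Call:
{"api": "servo_tool", "payload": {"rows": [[0,0,1,0],[0,0,1,0],[0,0,1,0],[0,0,0,0]]}}

```text
time_s: 22.8
eef_pos: [0.6284, -0.052, 0.2375]
eef_rot: [3.142, -0.0, 2.997]
ft_force: [0.3, 0.1, -0.2]
gripper_width: 0.0046
```

Call:
{"api": "servo_tool", "payload": {"rows": [[0,0,1,0],[0,0,1,0],[0,0,0,0]]}}

```text
time_s: 23.1
eef_pos: [0.6284, -0.052, 0.2355]
eef_rot: [3.142, -0.0, 2.997]
ft_force: [0.3, -0.5, 0.3]
gripper_width: 0.0045
```

Call:
{"api": "servo_tool", "payload": {"rows": [[0,0,1,0],[0,0,1,0],[0,0,0,0]]}}

```text
time_s: 23.4
eef_pos: [0.6284, -0.052, 0.2335]
eef_rot: [-3.142, -0.0, 2.997]
ft_force: [0.3, 0.1, -0.2]
gripper_width: 0.0048
```

```bash
python3 - <<'E'
from h import *
p,i=snap('wrist','w11.png')
for n in('w8','w9','w11'):
    g=cv2.GaussianBlur(cv2.cvtColor(cv2.imread(f'pics/{n}.png'),cv2.COLOR_BGR2GRAY),(3,3),0)
    print(n)
    for v in range(196,272,5): print(v,' '.join('%3d'%x for x in g[v,196:320:4]))
E
```

```text
w8
196  22  25  23  22  24  36  32  31  34  32  38  33  28 119 190 156 122 169 185  67  32  38  88 121 108  98  69  24  24  19  31
201  24  24  24  20  24  25  24  25  24  27  24  27  27  23  72 144 169 138  42  23  24  25  24  38  53  43  25  25  23  21  26
206  21  25  25  20  22  24  25  30  34  41  79 119 106  46  24  24  25  25  23  25  28  30  25  25  24  24  24  22  21  21  28
211  18  24  24  24  20  24  24  24  24  67  79  78  78  76  37  25  25  24  25  25  23  25  26  25  25  24  26  23  21  23  27
216  16  20  23  23  22  19  24  24  24  67  77  78 116  77  36  23  24  24  25  26  38  31  25  25  24  25  23  22  23  26  28
221  17  18  23  25  24  22  20  24  25  31  68  78 135  58  24  24  25  25  25  26  41  38  26  25  24  22  20  23  25  27  32
226  17  17  16  23  22  23  24  21  22  26  25  26  37  24  23  25  25  25  26  24  38  39  25  25  22  21  20  22  24  24  34
231  17  16  16  16  17  22  28  27  21  19  22  27  36  27  24  25  25  24  23  26  47  31  21  21  29  28  17  19  26  25  38
236  17  16  17  18  17  26  29  25  25  26  20  21  21  23  23  23  25  
[... 4353 characters left out ...]
  23  26  25  20  17  32  35  35  34  36  36  35  35  35  35
251  31  31  31  32  32  30  30  31  29  30  25  17  25  27  22  23  23  26  25  25  17  30  36  36  35  35  35  35  35  34  35
256  31  31  30  29  31  30  31  31  30  31  62  18  23  26  25  22  22  24  26  21  25  57  35  36  35  36  35  34  35  34  36
261  31  29  32  31  30  31  29  31  30  38 109  28  25  27  26  21  21  26  27  23  59 101  36  32  36  35  35  35  35  36  35
266  30  30  30  29  32  32  29  32  31  49 112  36  32  32  31  30  29  32  32  31  63 117  32  30  32  36  35  35  34  36  33
271  32  31  33  33  31  31  32  31  31  56 108  68  68  67  91  94  94  92  94  93  87 122  42  42  42  44  42  42  43  41  43
```

The finger tips in the pictures start near v = 229, where the TCP model predicts 211. That puts the real tips roughly 25-30 mm short of the nominal TCP. I keep probing down gently.

Call:
{"api": "servo_tool", "payload": {"rows": [[0,0,1,0],[0,0,1,0],[0,0,1,0],[0,0,0,0]]}}

```text
time_s: 23.85
eef_pos: [0.6288, -0.0521, 0.2316]
eef_rot: [3.141, 0.001, 2.997]
ft_force: [-0.0, 1.7, 3.7]
gripper_width: 0.0047
```

Call:
{"api": "servo_tool", "payload": {"rows": [[0,0,1,0],[0,0,1,0],[0,0,1,0],[0,0,0,0]]}}

```text
time_s: 24.25
eef_pos: [0.6302, -0.0524, 0.2312]
eef_rot: [3.14, 0.005, 2.997]
ft_force: [-2.2, 0.2, 14.0]
gripper_width: 0.0053
```

Call:
{"api": "servo_tool", "payload": {"rows": [[0,0,1,0],[0,0,1,0],[0,0,1,0],[0,0,0,0]]}}

```text
time_s: 24.65
eef_pos: [0.6319, -0.0526, 0.231]
eef_rot: [3.139, 0.01, 2.997]
ft_force: [-3.5, 0.6, 23.2]
gripper_width: 0.0049
```

The shut fingers touch the rim top at TCP z of about 0.232, so the tips really are about 28 mm short of the reported TCP. I back up, open, and go down to TCP 0.220, which puts the tips about 12 mm below the rim top.

Call:
{"api": "servo_tool", "payload": {"rows": [[0,0,-10,0],[0,0,-12,0],[0,0,0,0]]}}

```text
time_s: 24.95
eef_pos: [0.6293, -0.0522, 0.2481]
eef_rot: [3.141, 0.002, 2.997]
ft_force: [-0.1, 0.1, 0.2]
gripper_width: 0.0051
```

Call:
{"api": "servo_tool", "payload": {"rows": [[0,0,0,0],[0,0,0,0],[0,0,0,0],[0,0,7,0],[0,0,7,0],[0,0,7,0],[0,0,5,0],[0,0,0,0],[0,0,0,0]], "gripper": 40}}

```text
time_s: 25.85
eef_pos: [0.6286, -0.0521, 0.2206]
eef_rot: [-3.142, -0.0, 2.997]
ft_force: [0.4, -0.1, -0.1]
gripper_width: 0.0398
```

Call:
{"api": "servo_tool", "payload": {"rows": [[0,0,0,0],[0,0,0,0],[0,0,0,0],[0,0,0,0],[0,0,0,0],[0,0,0,0],[0,0,0,0]], "gripper": 8, "grip_force": 10}}

```text
time_s: 26.55
eef_pos: [0.6291, -0.0492, 0.2209]
eef_rot: [3.138, 0.0, 2.999]
ft_force: [0.2, 5.5, 0.7]
gripper_width: 0.0128
```

Gripped: 12.8 mm. The arm was pulled 3 mm in +y, so the wheel centre is at y of about 0.009. I'll correct that and start turning.

Call:
{"api": "servo_tool", "payload": {"rows": [[0,3,0,0],[8.2,0.6,0,0.14],[8.2,0.6,0,0.14],[8.2,0.6,0,0.14],[8.2,0.6,0,0.14],[8.2,0.6,0,0.14],[0,0,0,0]]}}

```text
time_s: 27.25
eef_pos: [0.5946, -0.0293, 0.221]
eef_rot: [3.14, 0.002, 2.297]
ft_force: [4.1, 1.1, -1.5]
gripper_width: 0.0129
```

```bash
python3 - <<'E'
from h import *
s=status.observe();print(s['eef_pos'],s['eef_rot'],s['time_s'],s['joint_pos'].round(2),s['ft_force'],s['wrist_torque'])
ps=s['eef_rot'][2];R=np.array([-np.sin(ps),np.cos(ps)]); print('centre est',s['eef_pos'][:2]-.059*R, 'radial f',s['ft_force'][:2]@R)
E
```

```text
[ 0.59460544 -0.0292904   0.22097794] [3.13962655e+00 2.26370454e-03 2.29708037e+00] 27.25 [-0.47  0.35  0.59  1.73 -0.21  1.13  0.91] [ 4.13797381  1.11152819 -1.47764931] [ 0.37736979 -0.83862119 -0.16924345]
centre est [0.63871663 0.00989127] radial f -3.831906403481375
```

Call:
{"api": "servo_tool", "payload": {"rows": [[8.2,1.6,0,0.14],[8.2,1.6,0,0.14],[8.2,0.6,0,0.14],[8.2,0.6,0,0.14],[8.2,0.6,0,0.14],[8.2,0.6,0,0.14],[8.2,0.6,0,0.14],[8.2,0.6,0,0.14],[0,0,0,0]]}}

```text
time_s: 28.15
eef_pos: [0.587, 0.0301, 0.221]
eef_rot: [3.136, 0.004, 1.176]
ft_force: [5.3, -3.8, -4.0]
gripper_width: 0.0132
```

```bash
cat > st.py <<'E'
from h import *
s=status.observe();print(s['eef_pos'],s['eef_rot'],s['time_s'],s['joint_pos'].round(2),s['ft_force'],s['gripper_width'])
ps=s['eef_rot'][2];R=np.array([-np.sin(ps),np.cos(ps)]); print('centre est',s['eef_pos'][:2]-.059*R, 'radial f',s['ft_force'][:2]@R)
E
python3 st.py
```

```text
[0.58704296 0.03012487 0.22096048] [3.1357676  0.00365423 1.1758914 ] 28.15 [-0.75  0.38  0.83  1.75 -0.3   1.14 -0.23] [ 5.34175739 -3.78019947 -3.99572334] 0.0131719977431352
centre est [0.64150191 0.00742637] radial f -6.384939116547621
```

Call:
{"api": "servo_tool", "payload": {"rows": [[8.2,1.6,0,0.14],[8.2,1.6,0,0.14],[8.2,1.6,0,0.14],[8.2,0.6,0,0.14],[8.2,0.6,0,0.14],[8.2,0.6,0,0.14],[8.2,0.6,0,0.14],[8.2,0.6,0,0.14],[8.2,0.6,0,0.14],[0,0,0,0]]}}

```text
time_s: 29.15
eef_pos: [0.6461, 0.0624, 0.2209]
eef_rot: [3.135, 0.002, -0.087]
ft_force: [-1.7, -3.8, 1.9]
gripper_width: 0.0133
```

```bash
cat >> st.py <<'E'
for c in('scene','top'):
    p,i=snap(c); lm(c,i,['coupon','eye','peg','rim'])
E
python3 st.py | grep -v -- '-0.3[01]\|-0.[34]'; python3 -c "
from h import *;print(status.observe())"|head -5
```

```text
[0.64612121 0.06240249 0.22085734] [ 3.13470086e+00  2.43339187e-03 -8.68117970e-02] 29.15 [-0.86  0.61  1.1   1.61 -0.56  1.28 -1.33] [-1.66322191 -3.77840041  1.91374064] 0.013275977983959521
centre est [0.64100575 0.00362467] radial f -3.9083777907862154
scene coupon 0.71 [0.4977 0.0277 0.1068] [190. 179.]
scene eye 0.53 [0.5034 0.0241 0.1493] [191. 166.]
scene peg 0.74 [0.4977 0.0233 0.1569] [189. 165.]
scene rim 0.84 [0.5033 0.0275 0.1007] [192. 180.]
scene rim 0.42 [ 0.4904 -0.2678 -0.0012] [289. 269.]
top eye 0.37 [0.4943 0.029  0.1542] [177. 214.]
top peg 0.78 [0.4994 0.0265 0.1622] [177. 212.]
top rim 0.88 [0.4934 0.0257 0.0956] [182. 215.]
{'time_s': 29.65, 'joint_pos': array([-0.86110645,  0.60870294,  1.09651661,  1.60846575, -0.55485983,
        1.27517719, -1.32528147]), 'joint_velocities': array([ 7.86542288e-04, -7.49044703e-04, -1.09328445e-04,  5.09022485e-04,
       -2.77396424e-04,  2.35617464e-04, -8.90745062e-05]), 'effort': array([-3.51655684e+00, -4.22147512e+01,  1.06455249e+01, -2.25496513e+01,
       -1.55965816e+00, -5.50606259e-03,  1.92721859e-01]), 'eef_pos': array([0.64570191, 0.06250817, 0.22089329]), 'eef_rot': array([ 3.13623668e+00,  1.90797008e-03, -8.45948025e-02]), 'ft_force': array([-1.90598108, -5.57091062,  0.57976135]), 'wrist_torque': array([-1.19170276,  0.51905422, -0.15679729]), 'gripper_width': 0.012627437964149295}
```

The peg is about 12 mm lower after 3.08 rad. The radial estimates fit a centre of (0.6388, 0.0064) with an effective grip radius of 56 mm. I release, lift and wind back for a second grip.

```bash
python3 - <<'E'
from h import *
C=np.array([.6388,.0064]);ps=3.1;G=C+.0562*np.array([-np.sin(ps),np.cos(ps)])
s=status.observe();e=s['eef_pos'];print(G)
plan([(*C,.262,1.5,11),(*G,.262,ps,11)],cur=[e[0],e[1],.262,s['eef_rot'][2]])
E
```

```text
[ 0.63646317 -0.0497514 ]
[[np.float64(-0.2), np.float64(5.1), np.float64(-0.0), np.float64(-0.144)], [np.float64(-0.9), np.float64(5.1), np.float64(-0.0), np.float64(-0.144)], [np.float64(-1.7), np.float64(4.9), np.float64(-0.0), np.float64(-0.144)], [np.float64(-2.3), np.float64(4.5), np.float64(-0.0), np.float64(-0.144)], [np.float64(-3.0), np.float64(4.2), np.float64(-0.0), np.float64(-0.144)], [np.float64(-3.5), np.float64(3.8), np.float64(-0.0), np.float64(-0.144)], [np.float64(-4.0), np.float64(3.2), np.float64(-0.0), np.float64(-0.144)], [np.float64(-4.5), np.float64(2.5), np.float64(-0.0), np.float64(-0.144)], [np.float64(-4.7), np.float64(2.0), np.float64(-0.0), np.float64(-0.144)], [np.float64(-5.0), np.float64(1.2), np.float64(-0.0), np.float64(-0.145)], [np.float64(-5.1), np.float64(0.4), np.float64(-0.0), np.float64(-0.144)], [np.float64(-5.1), np.float64(0.1), np.float64(-0.0), np.float64(-0.145)]]
[[np.float64(-5.1), np.float64(-0.5), np.float64(-0.0), np.float64(-0.146)], [np.float64(-4.9), np.float64(-1.4), np.float64(-0.0), np.float64(-0.145)], [np.float64(-4.7), np.float64(-2.0), np.float64(-0.0), np.float64(-0.146)], [np.float64(-4.4), np.float64(-2.7), np.float64(-0.0), np.float64(-0.145)], [np.float64(-3.9), np.float64(-3.3), np.float64(-0.0), np.float64(-0.146)], [np.float64(-3.4), np.float64(-3.8), np.float64(-0.0), np.float64(-0.145)], [np.float64(-2.8), np.float64(-4.3), np.float64(-0.0), np.float64(-0.145)], [np.float64(-2.2), np.float64(-4.6), np.float64(-0.0), np.float64(-0.146)], [np.float64(-1.5), np.float64(-4.9), np.float64(-0.0), np.float64(-0.145)], [np.float64(-0.7), np.float64(-5.1), np.float64(-0.0), np.float64(-0.146)]]
end [ 0.6365 -0.0498  0.262   3.1004]
```

Call:
{"api": "servo_tool", "payload": {"rows": [[0,0,0,0],[0,0,0,0],[0,0,0,0],[0,0,-11,0],[0,0,-15,0],[0,0,-15,0],[0,0,0,0]], "gripper": 40}}

```text
time_s: 30.35
eef_pos: [0.6486, 0.0668, 0.2653]
eef_rot: [-3.141, -0.006, -0.083]
ft_force: [0.3, -0.5, 0.6]
gripper_width: 0.0398
```

Call:
{"api": "servo_tool", "payload": {"rows": [[-3,9,0,-0.144],[-1,5,0,-0.144],[-1.7,5,0,-0.144],[-2.3,4.5,0,-0.144],[-3,4.2,0,-0.144],[-3.5,3.8,0,-0.144],[-4,3.2,0,-0.144],[-4.5,2.5,0,-0.144],[-4.7,2,0,-0.144],[-5,1.2,0,-0.144],[-5,0.4,0,-0.144],[-5,0,0,-0.145]]}}

```text
time_s: 31.55
eef_pos: [0.6363, 0.0024, 0.2619]
eef_rot: [3.142, -0.0, 1.652]
ft_force: [-0.5, 0.1, -0.9]
gripper_width: 0.0402
```

Call:
{"api": "servo_tool", "payload": {"rows": [[-5,-0.5,0,-0.145],[-5,-1.4,0,-0.145],[-4.7,-2,0,-0.145],[-4.4,-2.7,0,-0.145],[-4,-3.3,0,-0.145],[-3.4,-3.8,0,-0.145],[-2.8,-4.3,0,-0.145],[-2.2,-4.6,0,-0.145],[-1.5,-5,0,-0.145],[-0.7,-5,0,-0.145],[0,0,0,0],[0,0,0,0]]}}

```text
time_s: 32.75
eef_pos: [0.6343, -0.0486, 0.2618]
eef_rot: [3.141, 0.0, 3.092]
ft_force: [-0.1, 0.5, -0.2]
gripper_width: 0.0401
```

```bash
head -3 st.py > s1.py; python3 s1.py
```

```text
[ 0.63431324 -0.04861471  0.26178905] [3.14121021e+00 6.89780078e-05 3.09233711e+00] 32.75 [-0.28  0.37  0.4   1.56 -0.15  1.24  1.67] [-0.14056599  0.52146842 -0.16481641] 0.04009206336084007
centre est [0.63721814 0.01031374] radial f -0.513915119581547
```

Call:
{"api": "servo_tool", "payload": {"rows": [[-2,-1,10,0],[0,0,12,0],[0,0,12,0],[0,0,7,0],[0,0,0,0],[0,0,0,0]]}}

```text
time_s: 33.35
eef_pos: [0.6364, -0.0496, 0.2205]
eef_rot: [-3.142, -0.0, 3.096]
ft_force: [0.1, -0.5, 0.5]
gripper_width: 0.0397
```

Call:
{"api": "servo_tool", "payload": {"rows": [[0,0,0,0],[0,0,0,0],[0,0,0,0],[0,0,0,0],[0,0,0,0],[0,0,0,0]], "gripper": 8, "grip_force": 10}}

```text
time_s: 33.95
eef_pos: [0.6364, -0.0503, 0.2209]
eef_rot: [-3.141, 0.0, 3.095]
ft_force: [0.1, -1.9, -0.2]
gripper_width: 0.0133
```

```bash
python3 s1.py
```

```text
[ 0.63640851 -0.05034793  0.22094996] [-3.14097561e+00  4.55703405e-04  3.09493349e+00] 33.95 [-0.27  0.4   0.39  1.61 -0.16  1.16  1.68] [ 0.08229607 -1.85731483 -0.20989055] 0.013290561953121617
centre est [0.6391604  0.00858786] radial f 1.851454969755481
```

Call:
{"api": "servo_tool", "payload": {"rows": [[7.9,0.6,0,0.14],[7.9,0.6,0,0.14],[7.9,0.6,0,0.14],[7.9,0.6,0,0.14],[7.9,0.6,0,0.14],[7.9,0.6,0,0.14],[7.9,0.6,0,0.14],[7.9,0.6,0,0.14],[7.9,0.6,0,0.14],[7.9,0.6,0,0.14],[7.9,0.6,0,0.14],[0,0,0,0]]}}

```text
time_s: 35.15
eef_pos: [0.5814, 0.0079, 0.2209]
eef_rot: [-3.139, 0.001, 1.555]
ft_force: [-4.3, -2.4, 3.4]
gripper_width: 0.0137
```

Call:
{"api": "servo_tool", "payload": {"rows": [[7.9,0.8,0,0.14],[7.9,0.8,0,0.14],[7.9,0.8,0,0.14],[7.9,0.6,0,0.14],[7.9,0.6,0,0.14],[7.9,0.6,0,0.14],[7.9,0.6,0,0.14],[7.9,0.6,0,0.14],[7.9,0.6,0,0.14],[0,0,0,0]]}}

```text
time_s: 36.15
eef_pos: [0.6239, 0.0616, 0.2209]
eef_rot: [-3.141, 0.001, 0.296]
ft_force: [-2.2, -0.4, 3.1]
gripper_width: 0.0147
```

```bash
python3 st.py | grep -v -- '-0.3[01]\|-0.[34]'; python3 s1.py; python3 - <<'E'
from h import *
C=np.array([.6388,.0064]);s=status.observe();a=s['eef_pos'][:2]-C;print('phi',np.arctan2(a[1],a[0]))
E
```

```text
centre est [0.64111613 0.00514389] radial f 0.2354783913562898
scene coupon 0.48 [0.5054 0.0281 0.0957] [193. 180.]
scene eye 0.55 [0.506  0.0235 0.141 ] [192. 168.]
scene peg 0.68 [0.4972 0.022  0.148 ] [190. 168.]
scene rim 0.57 [0.4997 0.0255 0.1033] [192. 180.]
top coupon 0.42 [0.5003 0.0259 0.0989] [182. 212.]
top eye 0.47 [0.4979 0.0249 0.1408] [179. 212.]
top peg 0.6 [0.4984 0.023  0.1488] [179. 212.]
top rim 0.83 [0.4944 0.0263 0.0955] [182. 214.]
[0.62358437 0.06148423 0.22084603] [-3.14068375e+00 -2.80989437e-04  2.96353266e-01] 36.65 [-0.84  0.51  0.98  1.66 -0.45  1.21 -1.03] [-2.88087837  0.97035482  4.6772843 ] 0.013924857611718876
centre est [0.6408144  0.00505617] radial f 1.769370495552384
phi 1.840300835957363
```

5.88 rad so far (23.4 mm). By dead reckoning from the touch-down the shoulders are at about 0.099, and the rim is at 0.097. I turn another 0.48 rad, then release and check.

Call:
{"api": "servo_tool", "payload": {"rows": [[7.9,0.6,0,0.14],[7.9,0.6,0,0.14],[7.9,0.6,0,0.14],[3.4,0.1,0,0.06],[0,0,0,0],[0,0,0,0],[0,0,0,0]]}}

```text
time_s: 37.35
eef_pos: [0.6506, 0.062, 0.2209]
eef_rot: [3.141, -0.0, -0.184]
ft_force: [-2.5, 0.3, 4.0]
gripper_width: 0.014
```

Call:
{"api": "servo_tool", "payload": {"rows": [[0,0,0,0],[0,0,0,0],[0,0,0,0],[0,0,-11,0],[0,0,-15,0],[0,0,-25,0],[0,0,-30,0],[0,0,-20,0],[0,0,0,0]], "gripper": 40}}

```text
time_s: 38.25
eef_pos: [0.6525, 0.0614, 0.3264]
eef_rot: [-3.14, -0.007, -0.184]
ft_force: [0.6, -0.4, 0.2]
gripper_width: 0.0403
```

```bash
python3 - <<'E'
from h import *
s=status.observe();print(s['eef_pos'],s['eef_rot'],s['time_s'],s['joint_pos'].round(2))
plan([(.46,.026,.335,-.12,8)])
E
```

```text
[0.65245519 0.06139062 0.32640904] [-3.14001368 -0.00739948 -0.1842713 ] 38.25 [-0.86  0.54  1.14  1.45 -0.49  1.46 -1.48]
[[np.float64(-22.8), np.float64(8.8), np.float64(-1.1), np.float64(-0.008)], [np.float64(-22.9), np.float64(8.5), np.float64(-1.0), np.float64(-0.008)], [np.float64(-23.0), np.float64(8.4), np.float64(-1.1), np.float64(-0.008)], [np.float64(-23.1), np.float64(8.2), np.float64(-1.1), np.float64(-0.008)], [np.float64(-23.1), np.float64(8.0), np.float64(-1.1), np.float64(-0.008)], [np.float64(-23.1), np.float64(7.9), np.float64(-1.0), np.float64(-0.008)], [np.float64(-23.3), np.float64(7.6), np.float64(-1.1), np.float64(-0.008)], [np.float64(-23.3), np.float64(7.5), np.float64(-1.1), np.float64(-0.008)]]
end [ 0.46    0.026   0.335  -0.1203]
```

Call:
{"api": "servo_tool", "payload": {"rows": [[-23,9,-1,-0.01],[-23,8.5,-1,-0.01],[-23,8.5,-1,-0.01],[-23,8,-1,-0.01],[-23,8,-1,-0.01],[-23,8,-1,-0.01],[-23,7.5,-1,0],[-23,7.5,-1,0],[0,0,0,0],[0,0,0,0]]}}

```text
time_s: 39.25
eef_pos: [0.4587, 0.0261, 0.3299]
eef_rot: [-3.136, 0.0, -0.123]
ft_force: [-0.2, 1.1, 0.0]
gripper_width: 0.0401
```

```bash
python3 - <<'E'
from h import *
s=status.observe();print(s['eef_pos'],s['time_s'])
D={}
for k in range(3):
  for c in('wrist','scene','top'):
    p,i=snap(c,f'f_{c}.png')
    for n in('coupon','eye','peg','rim','dip_beaker','blank_a'):
        for r in spotter.landmark_of(c,n):
            P=w(i,r['at'])
            if n=='blank_a' or (abs(P[1]-.025)<.05 and abs(P[0]-.5)<.05): D.setdefault((n,c) if n!='blank_a' else (n,c,round(P[0],2)),[]).append(P)
for k in sorted(D): print(k,len(D[k]),np.mean(D[k],0).round(4))
# coupon top edge row profile in the wrist view
i=eyes.camera_info('wrist'); g=cv2.cvtColor(cv2.imread('pics/f_wrist.png'),cv2.COLOR_BGR2GRAY)
print([ (z,px(i,[.497,.0255,z]).round(1).tolist()) for z in(.148,.152,.156)])
print(status.observe()['time_s'])
E
```

```text
[0.45869601 0.02613001 0.32989689] 39.25
('blank_a', 'scene', np.float64(0.49)) 2 [ 0.4928 -0.277   0.0309]
('blank_a', 'scene', np.float64(0.5)) 1 [ 0.4961 -0.2758  0.0295]
('blank_a', 'scene', np.float64(0.53)) 3 [ 0.527  -0.2643  0.0371]
('blank_a', 'top', np.float64(0.49)) 3 [ 0.4889 -0.2739  0.034 ]
('blank_a', 'top', np.float64(0.5)) 1 [0.501  0.0222 0.1459]
('blank_a', 'top', np.float64(0.52)) 1 [ 0.525  -0.2655  0.033 ]
('blank_a', 'top', np.float64(0.53)) 2 [ 0.528  -0.2641  0.0359]
('blank_a', 'top', np.float64(0.64)) 1 [0.639  0.0041 0.2582]
('blank_a', 'wrist', np.float64(0.49)) 3 [ 0.4918 -0.2727  0.0368]
('blank_a', 'wrist', np.float64(0.53)) 3 [ 0.5286 -0.2605  0.0372]
('coupon', 'scene') 3 [0.5005 0.0248 0.0943]
('coupon', 'wrist') 3 [0.4975 0.0245 0.0972]
('dip_beaker', 'scene') 3 [0.4965 0.0236 0.0084]
('dip_beaker', 'top') 2 [0.4926 0.0262 0.0144]
('dip_beaker', 'wrist') 4 [0.4974 0.0286 0.0373]
('eye', 'scene') 4 [0.501  0.0249 0.1403]
('eye', 'top') 1 [0.4979 0.0238 0.1481]
('eye', 'wrist') 3 [0.4967 0.0275 0.1379]
('peg', 'scene') 4 [0.499  0.0243 0.1331]
('peg', 'top') 3 [0.5005 0.0233 0.1467]
('peg', 'wrist') 3 [0.4996 0.0229 0.1443]
('rim', 'scene') 3 [0.5004 0.0262 0.1006]
('rim', 'top') 2 [0.4961 0.0265 0.0943]
('rim', 'wrist') 2 [0.4969 0.0278 0.0986]
[(0.148, [254.9, 139.7]), (0.152, [254.9, 140.0]), (0.156, [254.9, 140.4])]
42.4
```

Coupon landmarks give the shoulders at about 0.0965 and dead reckoning gives 0.097. The nominal rim is at 0.097 (networks 0.098). The coupon is centred within 2 mm of the mouth, and the blanks and the beaker are where they were. I hand in.

```bash
python3 -c "
from h import *;print(order.job_done(),status.observe()['time_s'])"
```

```text
the job is handed in; nothing more can be done
the job is handed in; nothing more can be done
```

I hung the drilled coupon on the peg and turned the handwheel clockwise until its shoulders should be level with the beaker's rim. I handed the job in at about 42 s of the 72 s. It gave no verdict.

**What I did:**
- The drilled coupon was in the slot nearest the robot. I gripped it by its edges, threaded it over the peg head, lowered it until the peg took the load (8 N), and let go well above the beaker.
- I turned the wheel about 6.36 rad (25.3 mm) in two grips.

**Last checks:**

| Check | Result |
|---|---|
| Shoulder height, reckoned from the touch-down on the peg | about 0.097 m |
| Shoulder height, scene and wrist coupon landmarks | 0.094 and 0.097 m |
| Rim height, nominal | 0.097 m |
| Rim height, networks | about 0.098 m |
| Coupon position over the beaker mouth | within about 3 mm of centre |
| Beaker and both undrilled coupons | not moved, within the networks' accuracy |

**What disagreed:**
- **Finger length:** The first grip on the wheel rim closed on nothing. A gentle probe down showed the finger tips about 28 mm short of the reported tool point, so I gripped lower. The probe pressed the rim with up to 23 N.
- **Wheel centre:** It was a few millimetres off my first estimate, and I corrected it from the forces while turning.
- **Outlier readings:** The top camera's single reading of the hole was about 8 mm higher than the other two. The scene camera's peg reading was about 12 mm lower than the others. I discounted both.
- **Final state not seen:** My 12 pictures were used up before the wheel work, so I checked the end state only by numbers. I did not check separately that the narrow end is clear of the glass.

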